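# Fetch the parts basket out of the deep cleaner with the hook rod

### The job

Take the hook rod from its fork rack and use its hook to lift the parts basket out of the deep, narrow cleaner by the middle of its hanger bar; do not touch the basket with the gripper. Set the basket down gently so that it stands upright on the drain tray, then unhook the rod and hang it back in its rack. Leave everything else on the table where it is.

Things in the scene. Friction and masses are not known exactly. Their poses are not given: they have to be found in the camera images.
- hook_rod: Loose steel rod, 0.15 kg, hanging upright in the rack. Origin: on the shaft axis, underside of the square flange (44 x 44 x 5 mm); z up. Above the flange a black handle block, 36 mm along x, 20 mm along y, z = +5 to +52 mm: grip it from above across its 20 mm. Below, a round shaft 8 mm thick runs down the z axis to a J-shaped hook that points to +x (see hook_seat).
- hook_seat (a point): Top of the hook's foot, where a load hangs: 95 mm below the rod's origin and 14 mm to +x, rod's axes. The foot is 8 mm thick and runs from the shaft along +x to a tip turned up. Relative to this point: free gap from x = -10 to +10 mm between shaft and tip, tip's outer side x = +18 mm, tip's top 13 mm up, shaft's back x = -18 mm, foot's underside 8 mm down.
- rack: Fixed dark steel rod stand: base 150 x 80 x 10 mm (x = -60 to +90), post at x = +67 to +83 mm, and a level fork, its two prongs pointing to -x, tops 130 mm above the table. Slot 18 mm wide, open at its -x end (x = -28 mm), closed at x = +24 mm. The flange rests on the prongs, hook towards +x; lift the rod a little and draw it out to -x. Origin: table level below rack_seat.
- rack_seat (a point): Point on the slot's centre line at the height of the prongs' top, 130 mm above the table; axes of the rack. The rod's origin starts within 3 mm of it and belongs here when the rod hangs home.
- cleaner: Fixed drained bench cleaner: steel box 110 (x) x 148 (y) mm, open top, rim 140 mm above the table, walls 14 mm, cavity 82 (x) x 120 (y) mm, floor at z = 8 mm; black panel on the -x face. Origin: table level, mid cavity. Each y wall has a ledge 14 mm deep, 34 mm wide (x), top at z = 79 mm, with two lips 8 mm high, 16 mm apart, that hold an end of the basket's bar at about x = +11 mm.
- basket: Loose metal basket, 0.15 to 0.31 kg with two small parts fixed in it: tub 40 (x) x 60 (y) x 28 mm high, with two uprights at y = +-26 mm carrying a hanger bar along y. Origin: centre of the underside, z up. At first it hangs in the cleaner by the bar's ends, origin 14 mm above the table, axes along the cleaner's within 0.03 rad; the room for the hook to go down is on the -x side of the bar.
- bar_mid (a point): Middle of the underside of the basket's hanger bar, 65 mm above the basket's origin, basket's axes: hook the bar here, coming from -x. The bar is 108 mm long (y), 8 mm wide (x), 6 mm high; two collars at y = +-16 mm (4 mm thick, 12 mm high, 13 mm wide) flank the middle. The tub's rim is 37 mm lower. In the cleaner the -x wall is about 52 mm, the +x wall 30 mm from it.
- drain_tray: Fixed shallow steel tray 130 mm (x) x 160 mm (y), rim 14 mm high, walls and floor 3 mm, with rows of dark drain dots. Origin: centre of its underside, at table level.
- jar: Bystander: small grey closed jar, 42 mm across, 62 mm high, between the rack and its neighbour. Origin: centre of its underside.
- bottle: Bystander: white bottle 60 mm across, 150 mm high, at the far side. Origin: centre of its underside.
- screwdriver: Bystander: screwdriver lying on the right, beyond the rack. Origin: on its underside.
- carton: Bystander: cardboard box 90 x 120 x 70 mm at the left. Origin: centre of its underside.
- joint_part: Bystander: white plastic joint part with a round hub (64 mm disc, 56 mm high) and a flat arm, at the far side. Origin: centre of the hub's underside.
There are look-alikes about, which are no part of the job. What is shaped like the hook_rod but pink is not meant.

How it is judged:
By the outcome, as a careful person would: the job done as asked, in the order asked, and still so for the second after the job is handed in, with the robot touching nothing.
It also fails if it takes over 64 s, if anything falls off the work surface, if the arm or the gripper's body presses on something with over 40 N, if the wrist force passes 120 N, or if a joint passes its speed limit or range.

### The arm

A 6-joint arm with a two-finger parallel gripper is mounted at the origin on the work surface. World frame = base frame: x ahead of the robot, y to its left, z up, the work surface at z = 0. Lengths are in mm, angles in rad, forces in N, time in s.
With the tool pointing down it reaches from about 350 to 875 mm from the base axis. Payload 4.2 kg.
Tool frame: the origin (TCP) lies where the fingers leave the gripper's body, on its centre line; the fingertips stand 73 mm ahead of it and the grasp point (between the pads) lies 54 mm ahead of it; z points along the fingers, y is the direction in which the jaws open and shut (so a half turn about z gives the same grasp; the last joint's range is limited). The gripper opens to 85 mm and grips with 20 to 120 N. Pads are 22 mm wide; open, the fingers measure 114 mm over their backs; the gripper's body (76 mm by 85 mm) begins 54 mm behind the grasp point. The pads swing forward as they close: fully open they stand 13 mm farther back than shut.
Start: joints at [1.513, 0.385, 0.008, 0, -1.194, -0.259], TCP at [194.672, 593.887, 303.912] pointing down, gripper open.
Joint ranges: [-3.14, 3.14], [-1.21, 2.06], [-1.07, 1.41], [-3.16, 2.05], [-2.99, -0.16], [-3.1, 3.1]. Speed limits (rad/s): [2.79, 2.79, 3.14, 3.14, 3.14, 3.14].

### API

Orientations are given as a unit quaternion [x, y, z, w].
In Python, from bench import arm gives the robot as it stands.
- The arm moves only by the tool apply_moves, never from a script. Its argument "increments" is a list that holds one entry, the list of rows, each a list of 7 numbers: the shift along the tool's x, y, z scaled (see below), then the turn, a rotation vector about the tool's x, y, z scaled (see below), then the gripper's target within -1 to 1 (fully open at 1, half-way at 0, shut at -1). A call has 1 to 10 rows; each row is the pose to reach, as a shift and turn from the pose commanded when the call began, along the tool's axes at that moment; what a row does not reach only later rows make up. The controller multiplies each number of a shift by 100 mm and each number of a turn by 0.5 rad. A row lasts 1/10 s, in which the tool goes at most 50 mm and 8.59 degrees, less where a joint would pass 70% of its speed; a pose out of reach is approached as far as the arm can. A call with a number of a shift or a turn outside -1 to 1 is refused whole. A call with a gripper value outside its range is refused whole. The fingers move at their own pace and stop on an object; the grip force is fixed at half the most. Time passes only in rows, so rows that repeat a pose let the fingers close. It gives the time, the measured TCP pose, the force and the opening at its end, in the units of the state.
- arm.read_state(): the state, without advancing time (a new reading comes with each control period).
- arm.get_image(name): name is "scene" or "top"; returns a dict with "img" (400x640x3 uint8, red, green, blue), "fx", "fy", "cx", "cy" (pixels), "pose" (4x4, takes a point from camera to world coordinates). Camera axes: x right, y up, looking along -z (the intrinsics and any distortion apply to the point x, -y, -z); pixel columns grow to the right and rows downward; lengths in mm; the calibration is good to about 2 mm. A picture is of the moment at which its call begins. There is no depth.
- arm.job_done(): hands the job in, once; it reports no verdict.
Trained networks look in a picture, given as the dict that the camera call returned (one of the last four; its "shot" number tells which), for a name from the list of things; names that differ only in an ending like _2 or _b are one class to them, and where a whole thing is asked for, a point or a joint stands for the part that bears it (a point fixed in the world has none). Each returns a list of dicts, best first, with "conf" (0 to 1); they miss things now and then, are a little off and sometimes report something else, mostly with a low value. They report only what shows in the picture. A call takes as long as a camera call. They do not tell look-alikes from the thing itself.
- arm.outline_of(label, picture): "pixels" (400x640 bool, what is visible of it) and "box" ([centre column, centre row, width, height] in pixels, round what is visible of it).
- arm.mark_of(label, picture): "at" ([column, row] in pixels: a listed point, or the origin of a listed thing).
The state is a dict: "clock": time; "joints": joint angles; "joint_vel": joint speeds; "joint_efforts": joint torques, N m; "position": TCP position; "ee_rot": TCP orientation; "contact_force": force on the tool from outside, world axes, zero at the start; "wrist_torque": the same for the moment, N m; "gripper_width": finger opening in mm.
Only numpy, scipy, OpenCV 4.12 (cv2) and the standard library are available. Lean on these libraries where they do the work, as an engineer would, in place of code of your own. Each camera call takes 0.05 s, during which the arm holds its last target.

## Working session

There is one attempt and no reset: what is moved stays moved. The work goes in short steps, Python scripts to look and compute and a tool call to move; the robot and the scene stay as the last step left them, time stands still between calls to the robot, and variables do not carry over. Pictures are saved under pics/ and viewed, and the job is handed in when it is done.

Besides the shell and the picture viewer there is one more tool, called after "Request:" by a JSON object that holds its "name" and its "arguments". apply_moves: Moves the arm, as the interface text tells. Shifts and turns lie within -1 to 1; 1 stands for 100 mm of shift or 0.5 rad of turn. Its arguments: {"type":"object","properties":{"increments":{"type":"array"}},"required":["increments"]}

```bash
ls; mkdir -p pics; python3 - <<'E'
from bench import arm
import cv2,numpy as np
print(arm.read_state())
for n in("scene","top"):
    d=arm.get_image(n); cv2.imwrite(f"pics/{n}0.png",d["img"][:,:,::-1]); print(n,d["fx"],d["fy"],d["cx"],d["cy"],d["pose"],[k for k in d if k!="img"],d.get("dist"))
E
```

```text
pics
{'clock': 0.0, 'joints': array([ 1.51260348e+00,  3.85563836e-01,  6.62337166e-03, -5.50700770e-04,
       -1.19396386e+00, -2.58616358e-01]), 'joint_vel': array([-0.00075986, -0.00079487,  0.00036895, -0.00158672, -0.00149928,
       -0.00017273]), 'joint_efforts': array([-4.32508605e-04, -3.92290878e+01,  1.88393319e+01,  4.18597028e+00,
       -4.69268969e-03,  3.95184131e-06]), 'position': array([194.53245464, 593.50839393, 302.80836772]), 'ee_rot': array([ 9.87463591e-01, -1.57843212e-01, -1.49192952e-04,  1.07431611e-03]), 'contact_force': array([-0.63021401,  0.83422916, -0.60972082]), 'wrist_torque': array([-0.01557275, -0.0286061 , -0.05274205]), 'gripper_width': 85.40689765690975}
scene 396.75918414024886 396.75918414024886 317.16148810028284 206.46072222010395 [[ 7.60213335e-01 -4.93355707e-01  4.22700641e-01  1.02649761e+03]
 [ 6.49403700e-01  5.58308898e-01 -5.16300309e-01 -5.66663205e+02]
 [ 1.87221748e-02  6.67001740e-01  7.44820891e-01  9.58174705e+02]
 [ 0.00000000e+00  0.00000000e+00  0.00000000e+00  1.00000000e+00]] ['fx', 'fy', 'cx', 'cy', 'pose', 'shot'] None
top 418.6541093265639 418.6541093265639 322.5093136634717 201.22067460509888 [[-2.54411522e-02  9.92653140e-01 -1.18289862e-01  3.79654900e+02]
 [-9.99661788e-01 -2.46239990e-02  8.36468834e-03  3.08719181e+01]
 [ 5.39046470e-03  1.18462663e-01  9.92943876e-01  1.33958720e+03]
 [ 0.00000000e+00  0.00000000e+00  0.00000000e+00  1.00000000e+00]] ['fx', 'fy', 'cx', 'cy', 'pose', 'shot'] None
```

View pics/scene0.png

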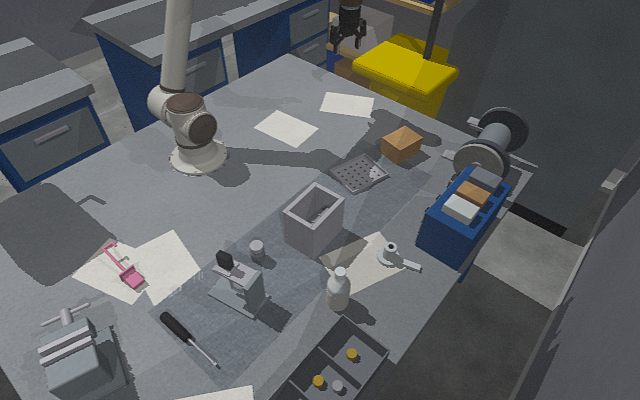

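View pics/top0.png

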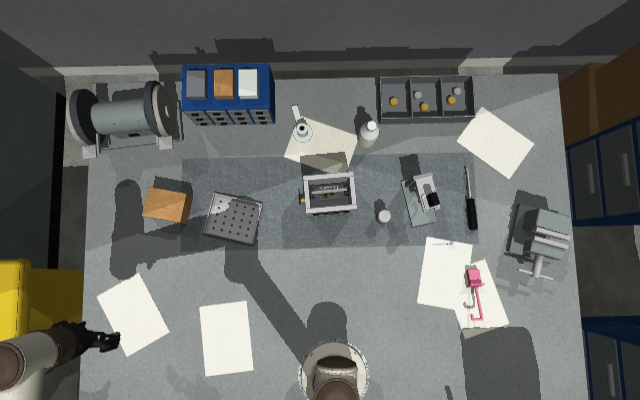

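```bash
cat > h.py <<'E'
from bench import arm
import cv2,numpy as np
from scipy.optimize import least_squares
from scipy.spatial.transform import Rotation as R
def proj(d,P):
    P=np.atleast_2d(P);T=np.linalg.inv(d["pose"]);c=P@T[:3,:3].T+T[:3,3]
    return np.c_[d["cx"]+d["fx"]*c[:,0]/-c[:,2], d["cy"]+d["fy"]*-c[:,1]/-c[:,2]]
def ray(d,px):
    v=np.array([(px[0]-d["cx"])/d["fx"],-(px[1]-d["cy"])/d["fy"],-1]);return d["pose"][:3,3],d["pose"][:3,:3]@v
def atz(d,px,z):
    o,v=ray(d,px);return o+v*(z-o[2])/v[2]
def tri(ds,pxs):
    A=np.zeros((3,3));b=np.zeros(3)
    for d,p in zip(ds,pxs):
        o,v=ray(d,p);v=v/np.linalg.norm(v);M=np.eye(3)-np.outer(v,v);A+=M;b+=M@o
    return np.linalg.solve(A,b)
def crop(d,x0,y0,x1,y1,s,fn,lines=[]):
    im=cv2.resize(d["img"][y0:y1,x0:x1,::-1],None,fx=s,fy=s,interpolation=cv2.INTER_CUBIC)
    for pts,col in lines:
        q=((proj(d,pts)+.5-[x0,y0])*s).astype(int)
        for a,b in zip(q[:-1],q[1:]): cv2.line(im,tuple(map(int,a)),tuple(map(int,b)),col,1)
    cv2.imwrite("pics/"+fn,im)
E
cat > a.py <<'E'
from h import *
S=arm.get_image("scene");T=arm.get_image("top")
import pickle;pickle.dump((S,T),open("p0.pkl","wb"))
for l in ["hook_rod","hook_seat","rack","rack_seat","cleaner","basket","bar_mid","drain_tray","jar"]:
    m=[[(np.round(x["at"],1).tolist(),round(x["conf"],2)) for x in arm.mark_of(l,d)] for d in(S,T)]
    print(l,m)
    if m[0] and m[1]: print("   ",tri((S,T),(m[0][0][0],m[1][0][0])).round(1))
crop(S,190,170,360,330,4.5,"s1.png");crop(T,280,150,460,240,4.4,"t1.png")
E
python3 a.py
```

```text
hook_rod [[([224.3, 267.7], 0.77), ([124.7, 275.7], 0.57)], [([474.7, 285.2], 0.83), ([431.9, 197.8], 0.66)]]
    [ 366.1 -340.3   75.4]
hook_seat [[([108.8, 244.4], 0.86)], [([478.7, 315.7], 0.84), ([424.5, 198.4], 0.8)]]
    [ 177.8 -434.7   63.3]
rack [[([235.7, 291.7], 0.73), ([399.1, 153.4], 0.26)], [([419.5, 207.3], 0.6)]]
    [ 5.151e+02 -2.880e+02  3.000e-01]
rack_seat [[([229.5, 266.3], 0.76), ([316.8, 220.9], 0.74)], [([328.0, 196.8], 0.65), ([428.6, 204.0], 0.63)]]
    [ 495.  -117.7   -7.6]
cleaner [[([314.5, 234.5], 0.61)], [([328.4, 201.2], 0.71), ([235.0, 214.8], 0.15)]]
    [543.8   4.6  -6.8]
basket [[], [([330.0, 195.5], 0.8)]]
bar_mid [[([317.3, 222.1], 0.56)], [([331.3, 188.4], 0.77)]]
    [568.6  -6.6  83.5]
drain_tray [[([357.8, 173.1], 0.96)], [([233.6, 215.8], 0.92)]]
    [496.4 301.4  13.5]
jar [[([259.5, 255.6], 0.75)], []]
```

View pics/s1.png

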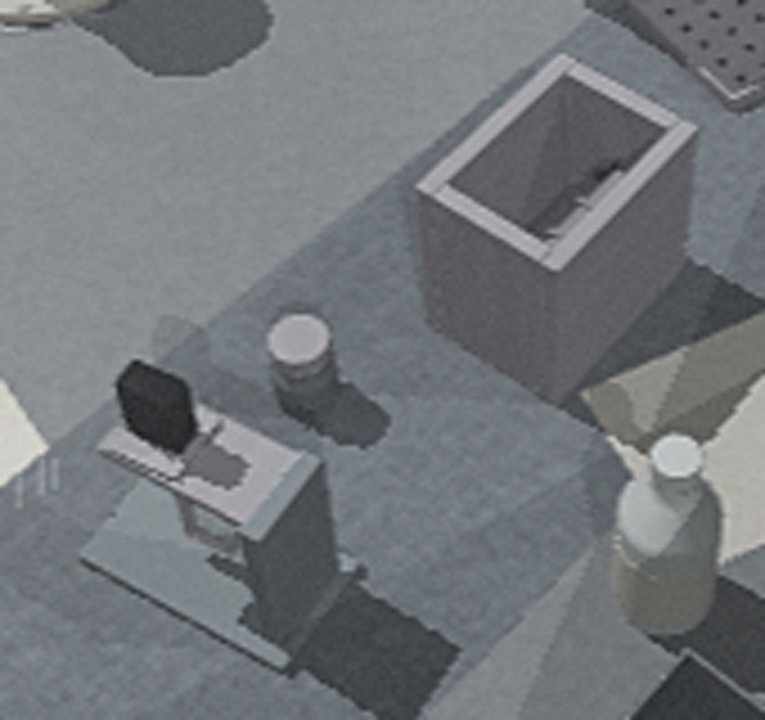

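View pics/t1.png

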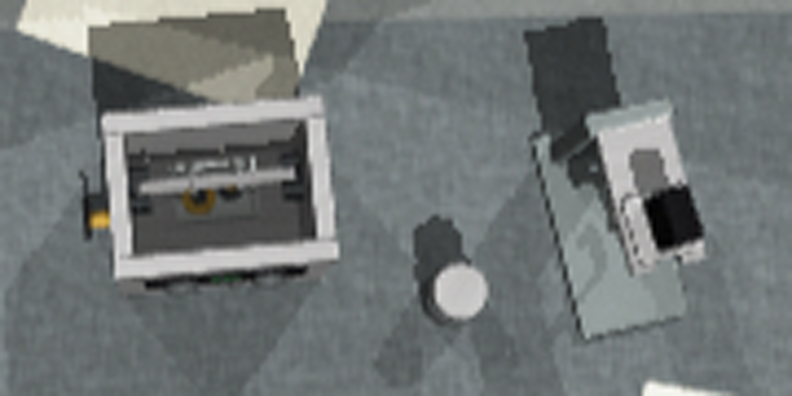

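```bash
cat > fit.py <<'E'
from h import *
import pickle
S,T=pickle.load(open("p0.pkl","rb"))
tp=lambda u,v:((u+.5)/4.4+280-.5,(v+.5)/4.4+150-.5)
sp=lambda u,v:((u+.5)/4.5+190-.5,(v+.5)/4.5+170-.5)
def pose(p,L):
    c,s=np.cos(p[2]),np.sin(p[2]);L=np.atleast_2d(np.array(L,float));return np.c_[p[0]+c*L[:,0]-s*L[:,1],p[1]+s*L[:,0]+c*L[:,1],L[:,2]]
def fit(obs,p0):
    def r(p): return np.concatenate([(proj(d,pose(p,l))[0]-px) for d,l,px in obs])
    q=least_squares(r,p0,loss="soft_l1");print(q.x.round(3),r(q.x).reshape(-1,2).round(1).tolist());return q.x
c=fit([(T,(55,74,140),tp(102,115)),(T,(55,-74,140),tp(322,97)),(T,(-55,-74,140),tp(338,257)),(T,(-55,74,140),tp(115,280)),
 (S,(-55,74,140),sp(563,55)),(S,(55,74,140),sp(697,127)),(S,(55,-74,140),sp(556,268)),(S,(-55,-74,140),sp(417,187))],[540,0,0])
k=fit([(T,(-60,40,10),tp(588,338)),(T,(90,40,10),tp(533,140)),(T,(-60,-40,10),tp(688,318)),(S,(-60,-40,10),sp(78,555)),(S,(90,-40,10),sp(288,665))],[510,-290,.2])
def box(p,x0,x1,y0,y1,z0,z1,col):
    a=[(x0,y0),(x1,y0),(x1,y1),(x0,y1),(x0,y0)]
    return [(pose(p,[(x,y,z) for x,y in a]),col) for z in(z0,z1)]+[(pose(p,[(x,y,z0),(x,y,z1)]),col) for x,y in a[:4]]
L=box(c,-55,55,-74,74,0,140,(0,255,0))+box(c,-41,41,-60,60,140,140,(0,255,255))
L+=box(k,-60,90,-40,40,0,10,(0,255,0))+box(k,-28,24,-9,9,130,130,(0,255,255))+box(k,-18,18,-10,10,135,182,(0,0,255))+box(k,-22,22,-22,22,130,135,(255,0,255))+box(k,67,83,-20,20,10,130,(255,255,0))
crop(S,190,170,360,330,4.5,"s2.png",L);crop(T,280,150,460,240,4.4,"t2.png",L)
E
python3 fit.py
```

```text
[5.49309e+02 4.06000e-01 6.40000e-02] [[-0.6, -0.3], [0.1, -0.6], [0.2, 0.4], [-0.3, -0.3], [-0.8, -0.9], [0.4, -0.1], [0.1, 1.0], [-1.0, -0.3]]
[ 5.17039e+02 -2.88871e+02  2.22000e-01] [[-1.1, 0.2], [-1.2, 0.0], [0.3, -1.4], [-0.8, -0.1], [-0.5, 0.3]]
```

View pics/s2.png

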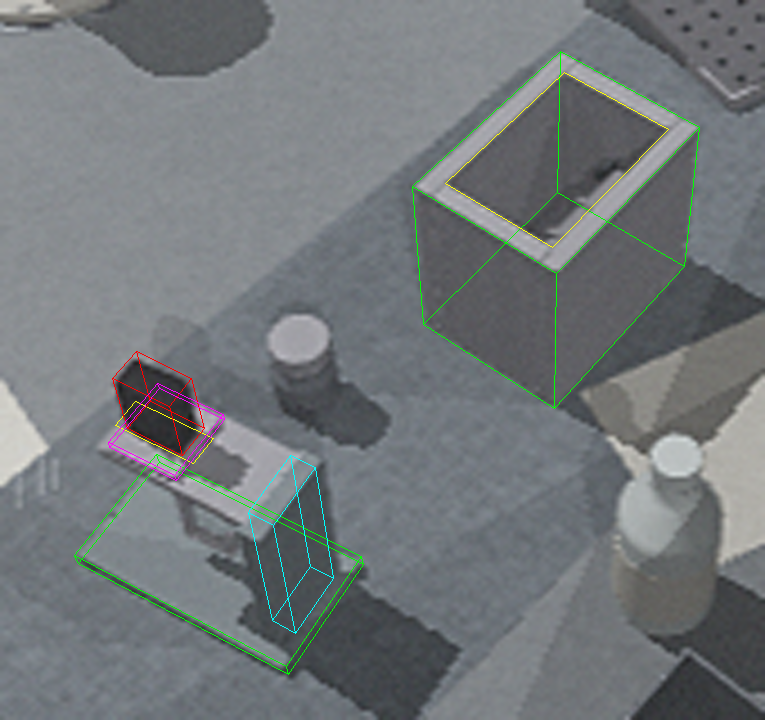

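View pics/t2.png

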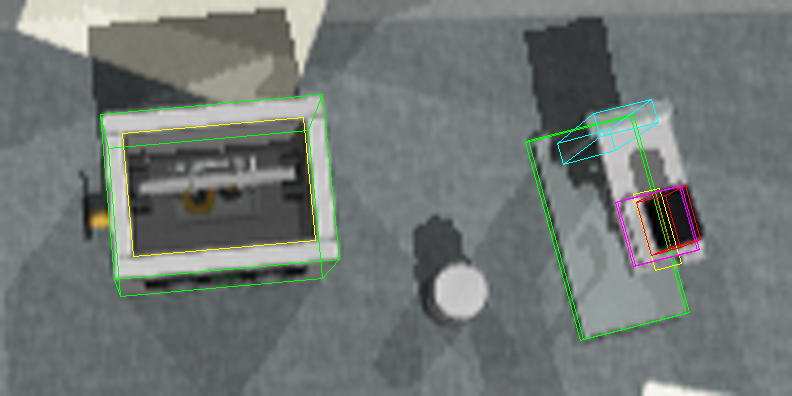

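```bash
cat >> fit.py <<'E'
a=cv2.resize(S["img"][240:325,205:275,::-1],None,fx=7,fy=7,interpolation=cv2.INTER_CUBIC)
b=cv2.resize(T["img"][165:235,395:445,::-1],None,fx=6,fy=6,interpolation=cv2.INTER_CUBIC)
o=np.zeros((595,490+300,3),np.uint8);o[:595,:490]=a;o[:420,490:]=b;cv2.imwrite("pics/z1.png",o)
E
python3 fit.py
```

```text
[5.49309e+02 4.06000e-01 6.40000e-02] [[-0.6, -0.3], [0.1, -0.6], [0.2, 0.4], [-0.3, -0.3], [-0.8, -0.9], [0.4, -0.1], [0.1, 1.0], [-1.0, -0.3]]
[ 5.17039e+02 -2.88871e+02  2.22000e-01] [[-1.1, 0.2], [-1.2, 0.0], [0.3, -1.4], [-0.8, -0.1], [-0.5, 0.3]]
```

View pics/z1.png

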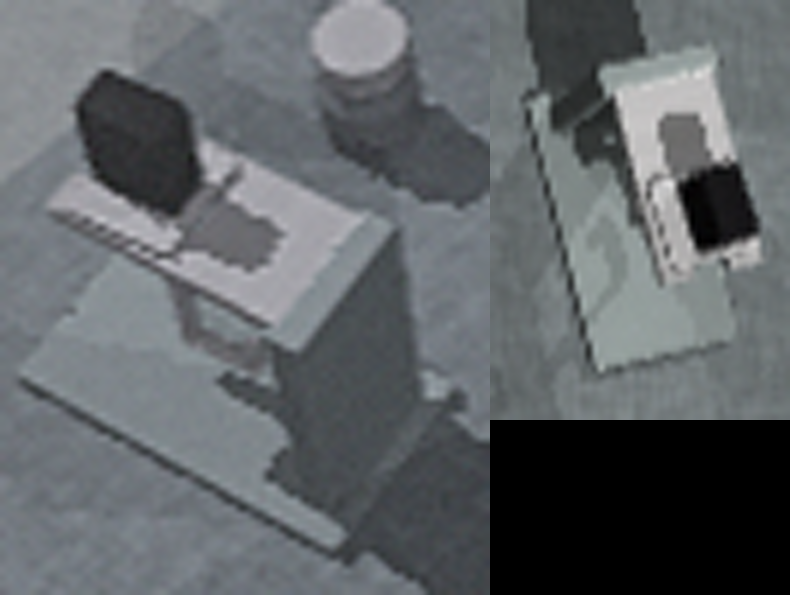

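```bash
cat > fit2.py <<'E'
import io,contextlib
with contextlib.redirect_stdout(io.StringIO()):
    from fit import *
zs=lambda u,v:np.array([205+(u+.5)/7-.5,240+(v+.5)/7-.5])
zt=lambda u,v:np.array([395+(u+.5)/6-.5,165+(v+.5)/6-.5])
base=[(S,(-60,-40,10),zs(20,374)),(S,(90,-40,10),zs(340,548)),(T,(-60,40,10),zt(600,368)),(T,(-60,-40,10),zt(735,338)),(T,(90,40,10),zt(540,100))]
post=[(S,(1,-1),zs(290,348)),(S,(1,1),zs(395,228)),(T,(1,1),zt(600,72)),(T,(1,-1),zt(716,46))]
def r(q):
    o=[proj(d,pose(q,l))[0]-p for d,l,p in base]+[proj(d,pose(q,(83,s[1]*q[3],q[4])))[0]-p for d,s,p in post]
    return np.concatenate(o)
q=least_squares(r,[517,-290,.22,30,140],loss="soft_l1");k=q.x;print("rack",k.round(3),r(k).reshape(-1,2).round(1).tolist())
H=[(S,(-18,-10,182),zs(75,100)),(S,(-18,10,182),zs(105,70)),(S,(18,10,182),zs(185,105)),(S,(18,10,135),zs(203,205)),(S,(18,-10,135),zs(180,215)),(S,(-18,-10,135),zs(90,165)),
(T,(18,10,135),zt(680,176)),(T,(-18,10,135),zt(702,250)),(T,(18,-10,182),zt(737,163)),(T,(-18,-10,182),zt(760,235))]
def r(q): return np.concatenate([proj(d,pose(q,np.array(l)+[0,0,q[3]]))[0]-p for d,l,p in H])
q=least_squares(r,[517,-290,.22,0],loss="soft_l1");hd=q.x;print("rod",hd.round(3),r(hd).reshape(-1,2).round(1).tolist())
k3=k[:3]
L=box(k3,-60,90,-40,40,0,10,(0,255,0))+box(k3,-28,24,-9,9,130,130,(0,255,255))+box(hd[:3],-18,18,-10,10,135,182,(0,0,255))+box(hd[:3],-22,22,-22,22,130,135,(255,0,255))+box(k3,67,83,-k[3],k[3],10,k[4],(255,255,0))
crop(S,205,240,275,325,7,"s3.png",L);crop(T,395,165,445,235,7,"t3.png",L)
a=cv2.imread("pics/s3.png");b=cv2.imread("pics/t3.png");o=np.zeros((595,840,3),np.uint8)[:, :800];o=np.zeros((595,490+350,3),np.uint8);o[:595,:490]=a;o[:490,490:]=b;cv2.imwrite("pics/z2.png",o[:,:800])
E
python3 fit2.py
```

```text
rack [ 5.17404e+02 -3.02604e+02  2.54000e-01  2.62080e+01  1.39914e+02] [[-5.4, 4.2], [-2.8, 3.0], [-77.5, 0.7], [-76.0, -1.2], [-81.5, 0.6], [-1.0, 0.1], [-4.1, -0.0], [-77.5, -1.1], [-79.7, -1.6]]
rod [ 5.21230e+02 -2.96135e+02  9.50000e-02  8.56200e+00] [[-2.3, -0.3], [-0.5, -1.7], [-0.7, 0.7], [-0.5, -2.4], [-3.0, 1.9], [-1.1, 1.6], [-79.9, -0.8], [-81.7, -0.8], [-77.9, -1.8], [-79.8, -1.1]]
```

View pics/z2.png

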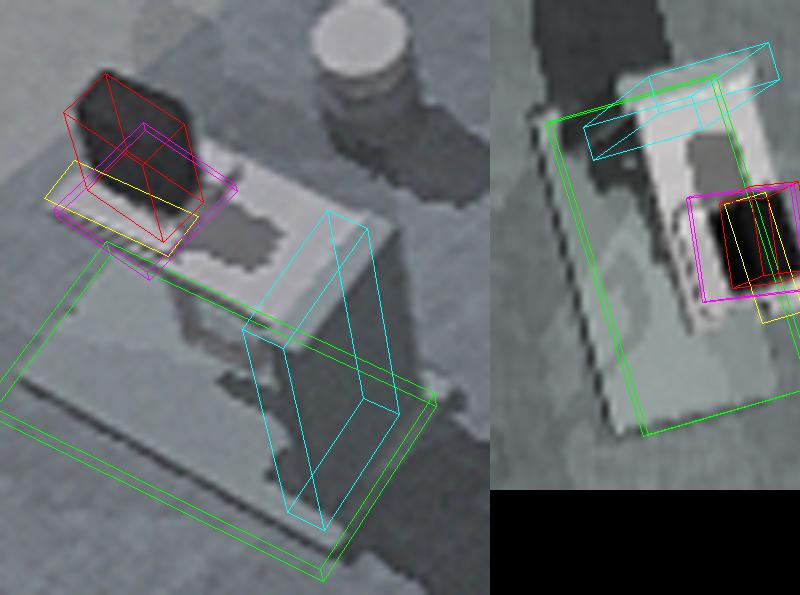

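```bash
sed -i 's/395+(u+.5)/395+(u-490+.5)/; s/,395,165,445,235,7,"t3/,395,165,438,235,7,"t3/; s/490+350/490+301/' fit2.py; python3 fit2.py
```

```text
rack [ 5.16535e+02 -2.90407e+02  1.97000e-01  2.88370e+01  1.30627e+02] [[-1.8, -0.5], [-1.4, 0.7], [-0.8, 0.7], [1.0, 0.1], [-2.3, -0.1], [0.7, 0.6], [-0.2, -0.5], [-0.2, -0.8], [-0.5, -0.7]]
rod [ 5.19037e+02 -2.91870e+02  1.60000e-01  2.15300e+00] [[-1.2, 0.1], [0.2, -1.5], [0.5, 0.1], [0.7, -3.1], [-1.3, 1.5], [0.0, 1.9], [-0.6, 0.5], [-1.6, 0.3], [1.2, -0.9], [0.1, -0.3]]
```

View pics/z2.png

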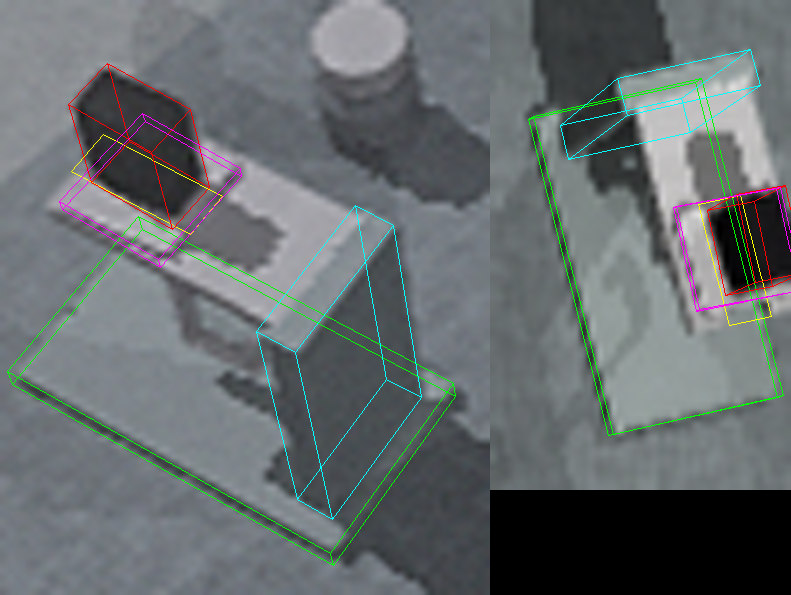

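```bash
cat > fit3.py <<'E'
import io,contextlib
with contextlib.redirect_stdout(io.StringIO()):
    from fit2 import *
e=[atz(T,tp(*p),85)[:2] for p in((142,188),(296,173),(219,180.5))];print("bar",e, np.arctan2(*(e[0]-e[1])[[0,1]]), np.linalg.norm(e[0]-e[1]))
# cleaner inner rim / outer edges overlay & ledge bar model
cp=pose(c,(11,0,82));print("bar from cleaner",cp)
print("tray net z0",atz(T,(233.6,215.8),0),atz(S,(357.8,173.1),0))
L=box(c,-55,55,-74,74,140,140,(0,255,0))+box(c,-41,41,-60,60,140,140,(0,255,255))+box(c,7,15,-54,54,79,85,(0,0,255))
crop(T,295,160,365,225,10,"t4.png",L)
crop(S,275,175,350,265,8,"s4.png",L)
crop(T,195,180,275,250,8,"t5.png")
E
python3 fit3.py
```

```text
bar [array([556.9566733 ,  51.74248075]), array([564.76492738, -54.48134344]), array([560.85800931,  -1.33146201])] -0.07337559109859335 106.51042041597782
bar from cleaner [[560.28678594   1.10518149  82.        ]]
tray net z0 [499.25835962 305.69731996   0.        ] [487.54987913 311.90886973   0.        ]
```

View pics/t4.png

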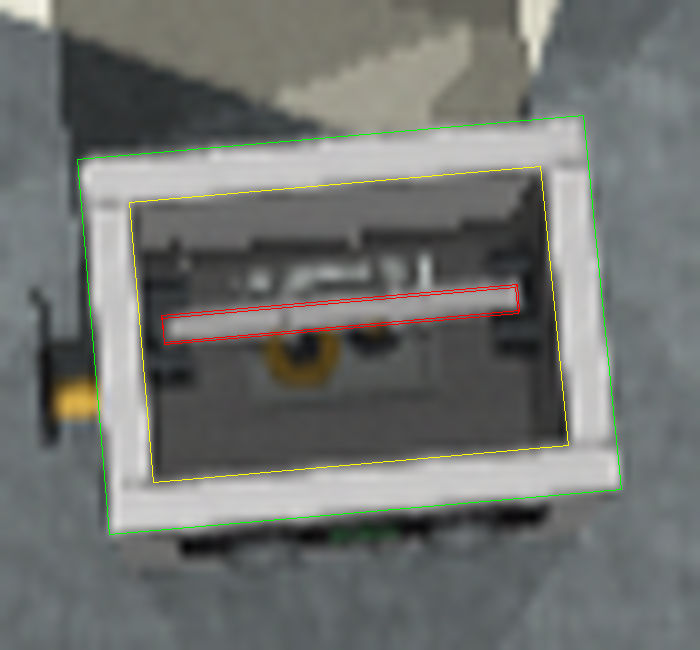

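View pics/s4.png

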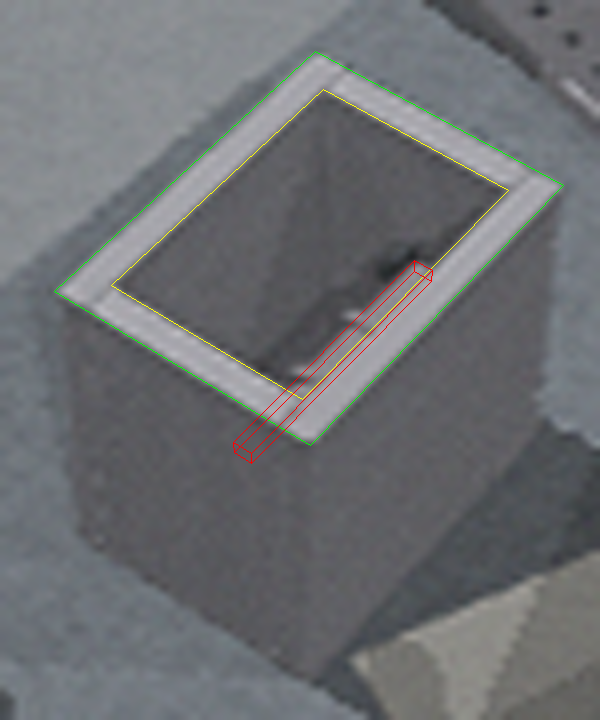

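View pics/t5.png

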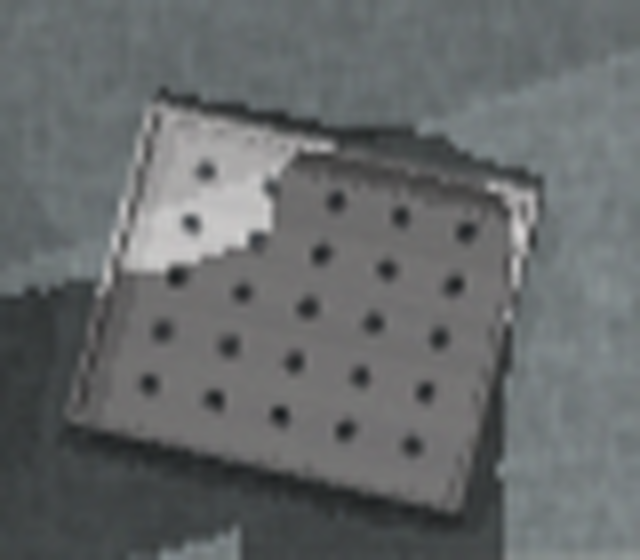

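```bash
cat > plan.py <<'E'
import json,sys,os,numpy as np
# usage: plan.py "x,y,z,yaw" ... ; splits to calls, stores commanded pose
F="cmd.json"
c=np.array(json.load(open(F)) if os.path.exists(F) else [194.672,593.887,303.912,-0.31685])
for a in sys.argv[1:]:
    t=np.array([float(v) for v in a.split(",")])
    while True:
        d=t-c;cs,sn=np.cos(c[3]),np.sin(c[3])
        loc=np.array([cs*d[0]+sn*d[1],sn*d[0]-cs*d[1],-d[2],-d[3]])/[100,100,100,.5]
        f=min(1,.999/max(1e-9,np.abs(loc).max()));
        r=np.round(loc*f,3)
        n=int(np.ceil(max(np.linalg.norm(r[:3])*2,abs(r[3])*.5/.15)-1e-3))
        w=[cs*r[0]*100+sn*r[1]*100,sn*r[0]*100-cs*r[1]*100,-r[2]*100,-r[3]*.5]
        c=c+w
        print([*map(float,r[:3]),0.0,0.0,float(r[3])],"rows>=",n,"->",c.round(2).tolist())
        if f==1:break
json.dump(c.tolist(),open(F,"w"))
E
python3 -c "
from fit3 import *
print('tray',atz(T,(195+308.5/8-.5,180+307.5/8-.5),3), [ (lambda e:np.arctan2(e[1],e[0]))((atz(T,(321/8,253/8),3)-atz(T,(295/8,362/8),3)))])
"
python3 plan.py 330,420,304,0.19 518.5,-293,304,0.2
```

```text
bar [array([556.9566733 ,  51.74248075]), array([564.76492738, -54.48134344]), array([560.85800931,  -1.33146201])] -0.07337559109859335 106.51042041597782
bar from cleaner [[560.28678594   1.10518149  82.        ]]
tray net z0 [499.25835962 305.69731996   0.        ] [487.54987913 311.90886973   0.        ]
tray [492.17915786 306.79958856   3.        ] [np.float64(-0.16932568889728847)]
[0.999, 0.673, -0.0, 0.0, 0.0, -0.554] rows>= 3 -> [268.63, 498.81, 303.91, -0.04]
[0.645, 0.763, -0.001, 0.0, 0.0, -0.46] rows>= 2 -> [330.04, 420.0, 304.01, 0.19]
[0.068, 0.999, 0.0, 0.0, 0.0, -0.003] rows>= 3 -> [355.6, 323.19, 304.01, 0.19]
[0.067, 0.999, 0.0, 0.0, 0.0, -0.003] rows>= 3 -> [381.2, 226.39, 304.01, 0.19]
[0.065, 0.999, 0.0, 0.0, 0.0, -0.003] rows>= 3 -> [406.76, 129.6, 304.01, 0.19]
[0.064, 0.999, 0.0, 0.0, 0.0, -0.002] rows>= 3 -> [432.36, 32.82, 304.01, 0.2]
[0.063, 0.999, 0.0, 0.0, 0.0, -0.003] rows>= 3 -> [457.96, -63.95, 304.01, 0.2]
[0.061, 0.999, 0.0, 0.0, 0.0, -0.002] rows>= 3 -> [483.51, -160.72, 304.01, 0.2]
[0.06, 0.999, 0.0, 0.0, 0.0, -0.003] rows>= 3 -> [509.06, -257.48, 304.01, 0.2]
[0.022, 0.367, 0.0, 0.0, 0.0, -0.001] rows>= 1 -> [518.5, -293.02, 304.01, 0.2]
```

Request:
{"name": "apply_moves", "arguments": {"increments": [[[0.999, 0.673, 0, 0, 0, -0.554, 1], [0.999, 0.673, 0, 0, 0, -0.554, 1], [0.999, 0.673, 0, 0, 0, -0.554, 1], [0.999, 0.673, 0, 0, 0, -0.554, 1]]]}}

```text
clock: 1.5
position: [270.1, 496.8, 304.5]
ee_rot: [1.0, -0.022, 0.0, -0.0]
contact_force: [0.2, -0.7, 0.6]
gripper_width: 85.4
```

Request:
{"name": "apply_moves", "arguments": {"increments": [[[0.645, 0.763, -0.001, 0, 0, -0.46, 1], [0.645, 0.763, -0.001, 0, 0, -0.46, 1], [0.645, 0.763, -0.001, 0, 0, -0.46, 1]]]}}

```text
clock: 1.8
position: [331.7, 417.4, 304.3]
ee_rot: [0.996, 0.093, -0.0, 0.0]
contact_force: [0.7, 0.2, 0.3]
gripper_width: 85.6
```

Request:
{"name": "apply_moves", "arguments": {"increments": [[[0.068, 0.999, 0, 0, 0, -0.003, 1], [0.068, 0.999, 0, 0, 0, -0.003, 1], [0.068, 0.999, 0, 0, 0, -0.003, 1]]]}}

```text
clock: 2.1
position: [355.6, 320.0, 304.2]
ee_rot: [0.996, 0.093, -0.0, 0.0]
contact_force: [-0.5, 0.9, 0.0]
gripper_width: 85.0
```

Request:
{"name": "apply_moves", "arguments": {"increments": [[[0.067, 0.999, 0, 0, 0, -0.003, 1], [0.067, 0.999, 0, 0, 0, -0.003, 1], [0.067, 0.999, 0, 0, 0, -0.003, 1]]]}}

```text
clock: 2.4
position: [381.4, 223.7, 304.2]
ee_rot: [0.996, 0.094, -0.0, 0.0]
contact_force: [0.2, 0.3, -0.2]
gripper_width: 85.4
```

Request:
{"name": "apply_moves", "arguments": {"increments": [[[0.065, 0.999, 0, 0, 0, -0.003, 1], [0.065, 0.999, 0, 0, 0, -0.003, 1], [0.065, 0.999, 0, 0, 0, -0.003, 1]]]}}

```text
clock: 2.7
position: [407.5, 127.2, 304.2]
ee_rot: [0.996, 0.094, 0.0, 0.0]
contact_force: [0.1, 0.3, -0.4]
gripper_width: 85.5
```

Request:
{"name": "apply_moves", "arguments": {"increments": [[[0.064, 0.999, 0, 0, 0, -0.002, 1], [0.064, 0.999, 0, 0, 0, -0.002, 1], [0.064, 0.999, 0, 0, 0, -0.002, 1]]]}}

```text
clock: 3.0
position: [433.7, 30.5, 304.1]
ee_rot: [0.996, 0.095, 0.0, 0.0]
contact_force: [-0.1, -0.7, -0.2]
gripper_width: 85.1
```

Request:
{"name": "apply_moves", "arguments": {"increments": [[[0.063, 0.999, 0, 0, 0, -0.003, 1], [0.063, 0.999, 0, 0, 0, -0.003, 1], [0.063, 0.999, 0, 0, 0, -0.003, 1]]]}}

```text
clock: 3.3
position: [459.9, -66.1, 303.9]
ee_rot: [0.995, 0.096, 0.0, 0.0]
contact_force: [-0.0, 1.0, -0.7]
gripper_width: 85.3
```

Request:
{"name": "apply_moves", "arguments": {"increments": [[[0.061, 0.999, 0, 0, 0, -0.002, 1], [0.061, 0.999, 0, 0, 0, -0.002, 1], [0.061, 0.999, 0, 0, 0, -0.002, 1]]]}}

```text
clock: 3.6
position: [485.8, -162.7, 303.5]
ee_rot: [0.995, 0.097, 0.0, 0.0]
contact_force: [-0.4, 0.1, -0.6]
gripper_width: 85.3
```

Request:
{"name": "apply_moves", "arguments": {"increments": [[[0.06, 0.999, 0, 0, 0, -0.003, 1], [0.06, 0.999, 0, 0, 0, -0.003, 1], [0.06, 0.999, 0, 0, 0, -0.003, 1]]]}}

```text
clock: 3.9
position: [511.6, -259.3, 303.0]
ee_rot: [0.995, 0.098, -0.0, 0.0]
contact_force: [-0.8, 0.3, -0.5]
gripper_width: 85.2
```

Request:
{"name": "apply_moves", "arguments": {"increments": [[[0.022, 0.367, 0, 0, 0, -0.001, 1], [0.022, 0.367, 0, 0, 0, -0.001, 1], [0.022, 0.367, 0, 0, 0, -0.001, 1], [0.022, 0.367, 0, 0, 0, -0.001, 1]]]}}

```text
clock: 4.3
position: [519.1, -291.1, 304.0]
ee_rot: [0.995, 0.101, -0.0, -0.0]
contact_force: [1.2, -0.1, 0.1]
gripper_width: 85.0
```

```bash
python3 - <<'E'
from h import *
for i in range(3): print(arm.read_state()["position"].round(2))
S=arm.get_image("scene");T=arm.get_image("top")
p=arm.read_state()["position"]
L=[([p+[0,0,-73],[p[0],p[1],160]],(0,0,255))]
crop(S,180,190,300,330,5,"s6.png",L)
crop(T,395,130,475,235,5,"t6.png",L)
E
```

```text
[ 519.08 -291.11  303.97]
[ 519.08 -291.11  303.97]
[ 519.08 -291.11  303.97]
```

View pics/s6.png

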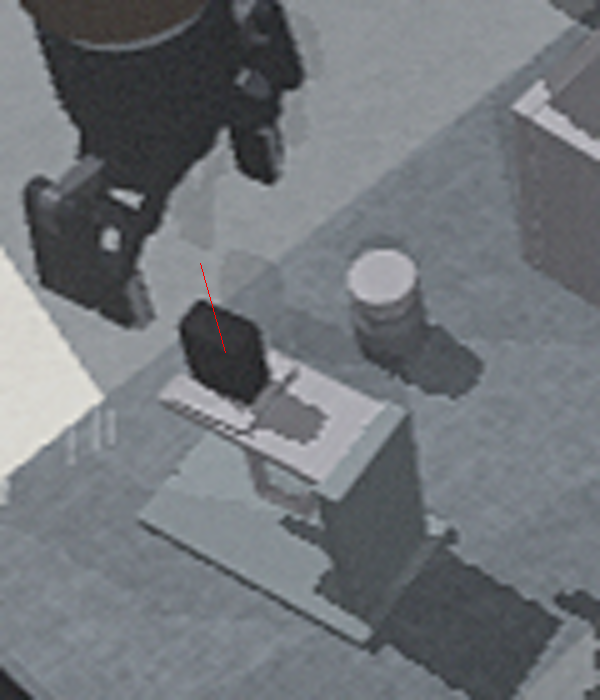

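View pics/t6.png

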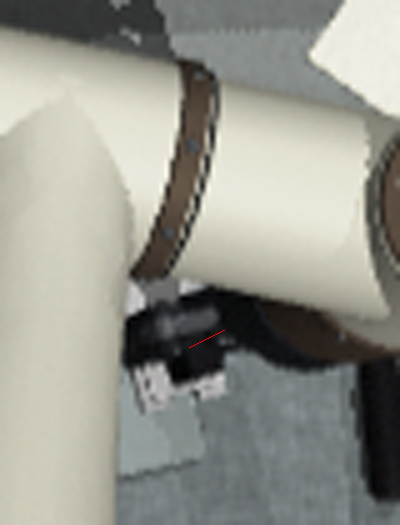

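```bash
python3 plan.py 518.5,-292.5,215,0.2
```

```text
[0.001, -0.005, 0.89, 0.0, 0.0, 0.0] rows>= 2 -> [518.49, -292.51, 215.01, 0.2]
```

Request:
{"name": "apply_moves", "arguments": {"increments": [[[0.001, -0.005, 0.3, 0, 0, 0, 1], [0.001, -0.005, 0.6, 0, 0, 0, 1], [0.001, -0.005, 0.8, 0, 0, 0, 1], [0.001, -0.005, 0.89, 0, 0, 0, 1], [0.001, -0.005, 0.89, 0, 0, 0, 1], [0.001, -0.005, 0.89, 0, 0, 0, 1]]]}}

```text
clock: 5.0
position: [519.2, -292.4, 216.3]
ee_rot: [0.995, 0.1, 0.001, 0.001]
contact_force: [0.2, 0.4, 0.5]
gripper_width: 85.4
```

```bash
python3 - <<'E'
from h import *
s=arm.read_state();p=s["position"];print(p,s["contact_force"])
S=arm.get_image("scene")
L=[([p+[0,0,-54],[p[0],p[1],130]],(0,0,255))]
crop(S,190,210,290,330,6,"s7.png",L)
E
```

```text
[ 519.22663854 -292.42564958  216.26344391] [0.16965664 0.41113625 0.49133666]
```

View pics/s7.png

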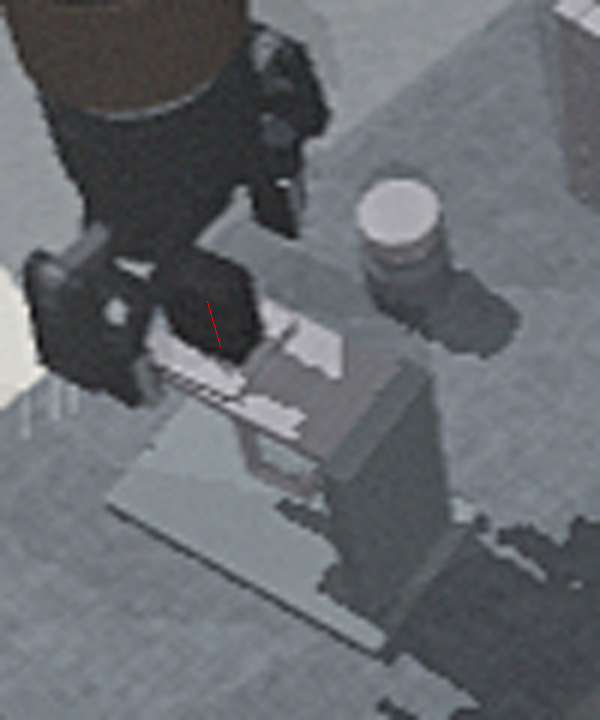

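Request:
{"name": "apply_moves", "arguments": {"increments": [[[0, 0, 0, 0, 0, 0, 0], [0, 0, 0, 0, 0, 0, -0.4], [0, 0, 0, 0, 0, 0, -1], [0, 0, 0, 0, 0, 0, -1], [0, 0, 0, 0, 0, 0, -1], [0, 0, 0, 0, 0, 0, -1], [0, 0, 0, 0, 0, 0, -1], [0, 0, 0, 0, 0, 0, -1], [0, 0, 0, 0, 0, 0, -1], [0, 0, 0, 0, 0, 0, -1]]]}}

```text
clock: 6.05
position: [518.7, -292.6, 215.3]
ee_rot: [0.995, 0.1, 0.0, 0.0]
contact_force: [0.0, 0.5, 2.5]
gripper_width: 19.3
```

```bash
python3 - <<'E'
from h import *
s=arm.read_state();p=s["position"];print(p,s["contact_force"],s["wrist_torque"],s["gripper_width"])
S=arm.get_image("scene")
L=[([p+[0,0,-54],[p[0],p[1],130]],(0,0,255))]
crop(S,190,210,290,330,6,"s8.png",L)
E
```

```text
[ 518.7173891  -292.5531871   215.30484187] [0.03909035 0.45268069 2.50028654] [ 0.15399245  0.10943198 -0.05161675] 19.285855042983876
```

View pics/s8.png

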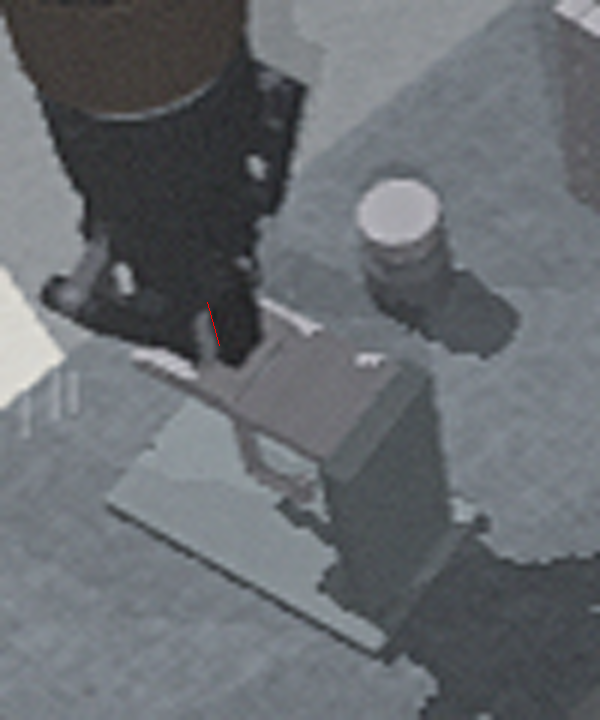

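```bash
python3 plan.py 518.49,-292.51,224,0.2; python3 plan.py 443,-307.8,224,0.2
```

```text
[-0.0, 0.0, -0.09, 0.0, 0.0, 0.0] rows>= 1 -> [518.49, -292.51, 224.01, 0.2]
[-0.77, -0.0, 0.0, 0.0, 0.0, 0.0] rows>= 2 -> [443.03, -307.81, 224.01, 0.2]
```

Request:
{"name": "apply_moves", "arguments": {"increments": [[[0, 0, -0.02, 0, 0, 0, -1], [0, 0, -0.04, 0, 0, 0, -1], [0, 0, -0.06, 0, 0, 0, -1], [0, 0, -0.09, 0, 0, 0, -1], [0, 0, -0.09, 0, 0, 0, -1], [0, 0, -0.09, 0, 0, 0, -1]]]}}

```text
clock: 6.7
position: [518.5, -292.5, 224.0]
ee_rot: [0.995, 0.1, 0.0, -0.0]
contact_force: [0.2, -0.2, -1.2]
gripper_width: 19.1
```

Request:
{"name": "apply_moves", "arguments": {"increments": [[[-0.1, 0, 0, 0, 0, 0, -1], [-0.2, 0, 0, 0, 0, 0, -1], [-0.3, 0, 0, 0, 0, 0, -1], [-0.4, 0, 0, 0, 0, 0, -1], [-0.5, 0, 0, 0, 0, 0, -1], [-0.6, 0, 0, 0, 0, 0, -1], [-0.7, 0, 0, 0, 0, 0, -1], [-0.77, 0, 0, 0, 0, 0, -1], [-0.77, 0, 0, 0, 0, 0, -1]]]}}

```text
clock: 7.6
position: [442.1, -308.0, 224.1]
ee_rot: [0.995, 0.1, -0.0, -0.0]
contact_force: [-0.1, 0.5, -2.0]
gripper_width: 19.5
```

```bash
python3 plan.py 443,-307.8,323.8,0.2 420,-200,390,0.15 490,-3,395,0.064
python3 - <<'E'
from h import *
s=arm.read_state();p=s["position"];print(p,s["contact_force"],s["gripper_width"])
S=arm.get_image("scene")
crop(S,170,210,270,330,6,"s9.png")
E
```

```text
[-0.0, -0.0, -0.998, 0.0, 0.0, 0.0] rows>= 2 -> [443.03, -307.81, 323.81, 0.2]
[-0.01, -0.999, -0.6, 0.0, 0.0, 0.091] rows>= 3 -> [422.19, -210.11, 383.81, 0.15]
[-0.006, -0.103, -0.062, 0.0, 0.0, 0.009] rows>= 1 -> [420.01, -200.02, 390.01, 0.15]
[0.535, -0.999, -0.027, 0.0, 0.0, 0.093] rows>= 3 -> [457.96, -93.24, 392.71, 0.1]
[0.412, -0.864, -0.023, 0.0, 0.0, 0.079] rows>= 2 -> [490.0, -3.04, 395.01, 0.06]
[ 442.09351485 -307.97571777  224.11386766] [-0.1138521   0.48656856 -1.96866476] 19.533648427382477
```

View pics/s9.png

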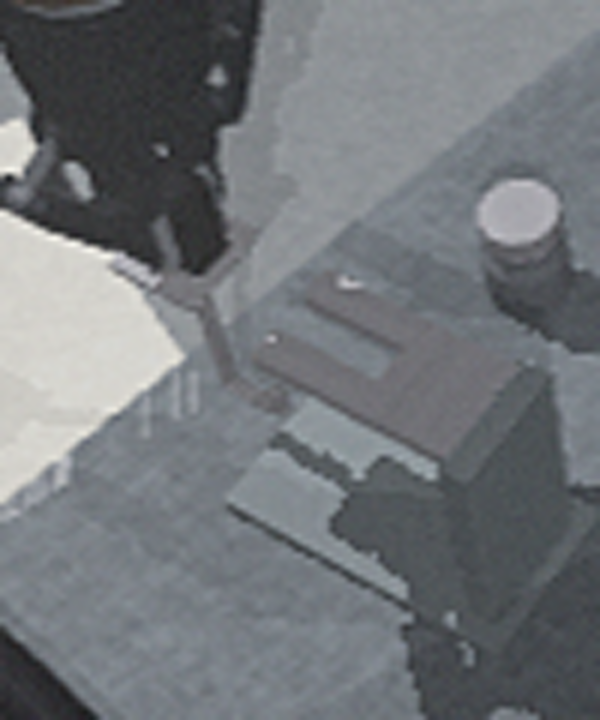

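Request:
{"name": "apply_moves", "arguments": {"increments": [[[0, 0, -0.3, 0, 0, 0, -1], [0, 0, -0.6, 0, 0, 0, -1], [0, 0, -0.9, 0, 0, 0, -1], [0, 0, -0.998, 0, 0, 0, -1]]]}}

```text
clock: 8.05
position: [444.6, -308.3, 327.3]
ee_rot: [0.995, 0.1, 0.003, 0.002]
contact_force: [-0.4, -0.3, -1.1]
gripper_width: 19.4
```

Request:
{"name": "apply_moves", "arguments": {"increments": [[[-0.003, -0.35, -0.2, 0, 0, 0.03, -1], [-0.006, -0.7, -0.4, 0, 0, 0.06, -1], [-0.01, -0.999, -0.6, 0, 0, 0.091, -1]]]}}

```text
clock: 8.35
position: [421.7, -208.8, 383.2]
ee_rot: [0.997, 0.077, -0.001, -0.001]
contact_force: [0.9, -0.3, -0.1]
gripper_width: 19.6
```

Request:
{"name": "apply_moves", "arguments": {"increments": [[[-0.006, -0.103, -0.062, 0, 0, 0.009, -1]]]}}

```text
clock: 8.45
position: [420.0, -198.3, 391.5]
ee_rot: [0.997, 0.076, 0.002, 0.0]
contact_force: [-0.2, -0.6, -0.6]
gripper_width: 19.4
```

Request:
{"name": "apply_moves", "arguments": {"increments": [[[0.18, -0.333, -0.01, 0, 0, 0.03, -1], [0.36, -0.667, -0.02, 0, 0, 0.06, -1], [0.535, -0.999, -0.027, 0, 0, 0.093, -1]]]}}

```text
clock: 8.75
position: [458.3, -92.1, 391.6]
ee_rot: [0.999, 0.051, -0.001, -0.0]
contact_force: [0.5, 0.0, -1.8]
gripper_width: 19.3
```

Request:
{"name": "apply_moves", "arguments": {"increments": [[[0.15, -0.333, -0.01, 0, 0, 0.03, -1], [0.3, -0.6, -0.02, 0, 0, 0.06, -1], [0.412, -0.864, -0.023, 0, 0, 0.079, -1], [0.412, -0.864, -0.023, 0, 0, 0.079, -1], [0.412, -0.864, -0.023, 0, 0, 0.079, -1], [0.412, -0.864, -0.023, 0, 0, 0.079, -1]]]}}

```text
clock: 9.35
position: [489.9, -3.6, 394.2]
ee_rot: [0.999, 0.032, -0.001, 0.0]
contact_force: [0.2, -0.5, -1.8]
gripper_width: 19.2
```

```bash
cat > rodfit.py <<'E'
from h import *
from fit import pose,box
s=arm.read_state();p=s["position"];print(p.round(1),s["contact_force"].round(1),s["gripper_width"],R.from_quat(s["ee_rot"]).as_matrix()[:,0].round(3))
S=arm.get_image("scene");T=arm.get_image("top")
import pickle;pickle.dump((S,T,p),open("p1.pkl","wb"))
for d,n in((S,"S"),(T,"T")):
  for l in("hook_rod","hook_seat"):
    print(n,l,[(np.round(x["at"],1).tolist(),round(x["conf"],2)) for x in arm.mark_of(l,d)])
yaw=0.064;oz=p[2]-85.
P=(p[0],p[1],yaw)
seat=pose(P,(14,0,oz-95));print("pred seat px",proj(S,seat),proj(T,seat),"origin",proj(S,pose(P,(0,0,oz))),proj(T,pose(P,(0,0,oz))))
L=[(pose(P,[(0,0,oz),(0,0,oz-99),(28,0,oz-99),(28,0,oz-82)]),(0,0,255))]+box(P,-22,22,-22,22,oz,oz+5,(255,0,255))
c=proj(S,pose(P,(0,0,oz-50)))[0].astype(int)
crop(S,c[0]-50,c[1]-60,c[0]+50,c[1]+50,7,"s10.png",L);crop(S,c[0]-50,c[1]-60,c[0]+50,c[1]+50,7,"s10b.png")
E
python3 rodfit.py
```

```text
[5.49309e+02 4.06000e-01 6.40000e-02] [[-0.6, -0.3], [0.1, -0.6], [0.2, 0.4], [-0.3, -0.3], [-0.8, -0.9], [0.4, -0.1], [0.1, 1.0], [-1.0, -0.3]]
[ 5.17039e+02 -2.88871e+02  2.22000e-01] [[-1.1, 0.2], [-1.2, 0.0], [0.3, -1.4], [-0.8, -0.1], [-0.5, 0.3]]
[489.9  -3.6 394.2] [ 0.2 -0.5 -1.8] 19.231955543735687 [ 0.998  0.064 -0.002]
S hook_rod [([295.1, 151.4], 0.86), ([124.5, 273.7], 0.77)]
S hook_seat [([109.0, 245.1], 0.87), ([299.2, 180.3], 0.53), ([187.8, 340.2], 0.43)]
T hook_rod [([475.0, 287.7], 0.78)]
T hook_seat [([477.7, 315.0], 0.74), ([381.4, 219.0], 0.51)]
pred seat px [[300.42149218 178.00365775]] [[331.49790131 204.61910411]] origin [[295.59352527 148.49521673]] [[333.04219996 205.98104749]]
```

View pics/s10.png

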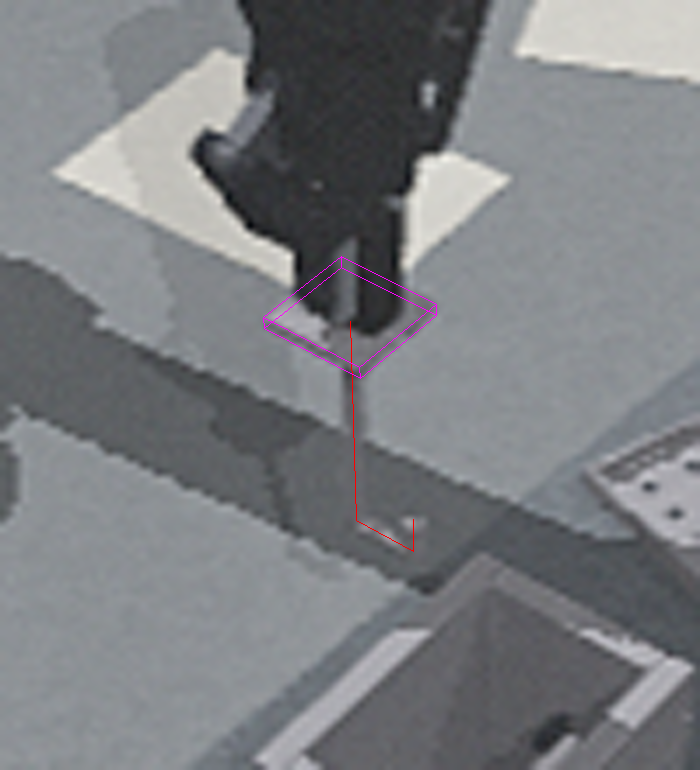

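View pics/s10b.png

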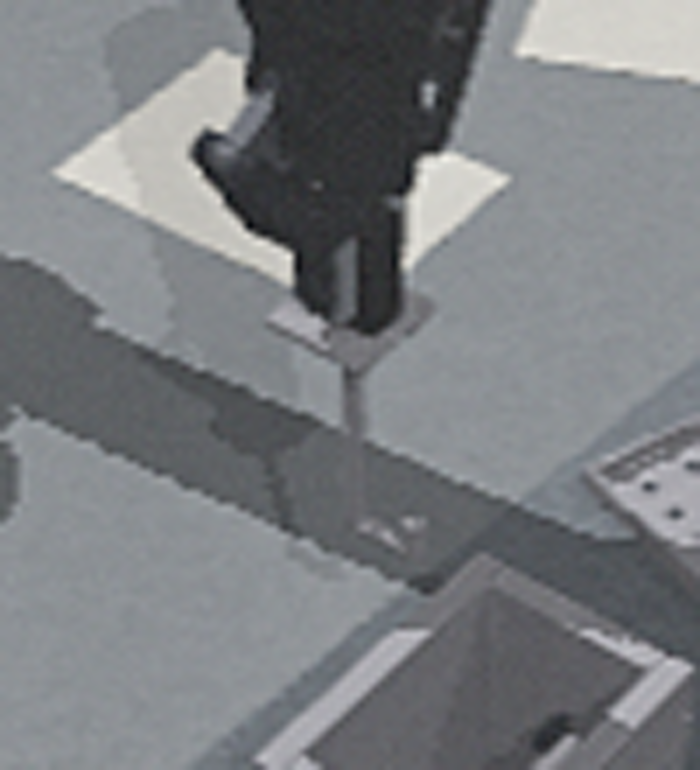

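```bash
python3 plan.py 518.6,-2.7,340,0.066
```

```text
[0.286, 0.015, 0.55, 0.0, 0.0, -0.004] rows>= 2 -> [518.64, -2.71, 340.01, 0.07]
```

Request:
{"name": "apply_moves", "arguments": {"increments": [[[0.15, 0.008, 0, 0, 0, -0.004, -1], [0.286, 0.015, 0.1, 0, 0, -0.004, -1], [0.286, 0.015, 0.3, 0, 0, -0.004, -1], [0.286, 0.015, 0.45, 0, 0, -0.004, -1], [0.286, 0.015, 0.55, 0, 0, -0.004, -1], [0.286, 0.015, 0.55, 0, 0, -0.004, -1], [0.286, 0.015, 0.55, 0, 0, -0.004, -1]]]}}

```text
clock: 10.35
position: [519.1, -2.8, 340.2]
ee_rot: [0.999, 0.033, 0.0, 0.0]
contact_force: [0.1, -0.3, -1.1]
gripper_width: 19.2
```

```bash
cat > rv.py <<'E'
from h import *
import sys,io,contextlib
with contextlib.redirect_stdout(io.StringIO()):
    from fit import pose,box,c
s=arm.read_state();p=s["position"];v=R.from_quat(s["ee_rot"]).as_matrix()[:,0]
print(s["clock"],p.round(1),s["contact_force"].round(1),s["wrist_torque"].round(2),s["gripper_width"].round(1),v.round(3))
S=arm.get_image("scene");yaw=np.arctan2(v[1],v[0]);oz=p[2]-85.3;P=(p[0],p[1],yaw)
L=[(pose(P,[(0,0,oz),(0,0,oz-99),(28,0,oz-99),(28,0,oz-82)]),(0,0,255))]+box(P,-22,22,-22,22,oz,oz,(255,0,255))
L+=box(c,-41,41,-60,60,140,140,(0,255,255))
q=proj(S,pose(P,(0,0,oz-60)))[0].astype(int);w=55
r=max(w,q[1]-0) and (max(0,q[0]-w),max(0,q[1]-w),q[0]+w,q[1]+w)
crop(S,*r,7,sys.argv[1]+".png",[] if len(sys.argv)>2 else L)
E
python3 rv.py s11
```

```text
Traceback (most recent call last):
  File "rv.py", line 6, in <module>
    print(s["clock"],p.round(1),s["contact_force"].round(1),s["wrist_torque"].round(2),s["gripper_width"].round(1),v.round(3))
                                                                                       ^^^^^^^^^^^^^^^^^^^^^^^^
AttributeError: 'float' object has no attribute 'round'
```

```bash
sed -i 's/s\["gripper_width"\].round(1)/round(s["gripper_width"],1)/' rv.py; python3 rv.py s11
```

```text
10.35 [519.1  -2.8 340.2] [ 0.1 -0.3 -1.1] [ 0.08 -0.04  0.04] 19.2 [0.998 0.066 0.   ]
```

View pics/s11.png

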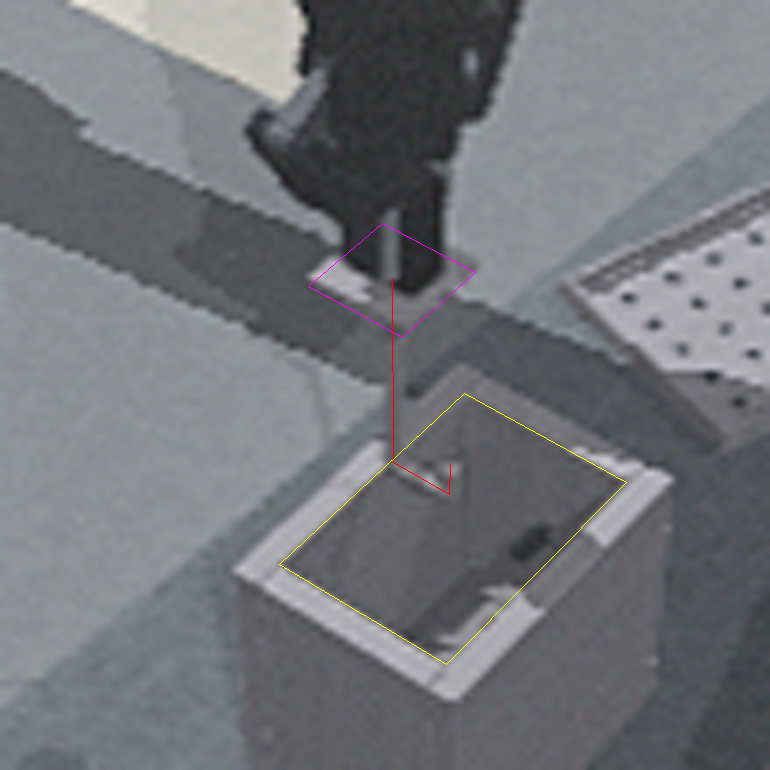

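```bash
python3 plan.py 518.6,-2.7,270,0.066;  python3 plan.py 518.6,-2.7,239,0.066
```

```text
[-0.0, -0.0, 0.7, 0.0, 0.0, 0.0] rows>= 2 -> [518.64, -2.71, 270.01, 0.07]
[-0.0, -0.0, 0.31, 0.0, 0.0, 0.0] rows>= 1 -> [518.64, -2.71, 239.01, 0.07]
```

Request:
{"name": "apply_moves", "arguments": {"increments": [[[0, 0, 0.1, 0, 0, 0, -1], [0, 0, 0.2, 0, 0, 0, -1], [0, 0, 0.3, 0, 0, 0, -1], [0, 0, 0.4, 0, 0, 0, -1], [0, 0, 0.5, 0, 0, 0, -1], [0, 0, 0.6, 0, 0, 0, -1], [0, 0, 0.7, 0, 0, 0, -1]]]}}

```text
clock: 11.1
position: [518.7, -2.7, 269.1]
ee_rot: [0.999, 0.033, -0.0, 0.0]
contact_force: [-0.8, 0.8, -1.5]
gripper_width: 19.1
```

Request:
{"name": "apply_moves", "arguments": {"increments": [[[0, 0, 0.05, 0, 0, 0, -1], [0, 0, 0.1, 0, 0, 0, -1], [0, 0, 0.15, 0, 0, 0, -1], [0, 0, 0.2, 0, 0, 0, -1], [0, 0, 0.25, 0, 0, 0, -1], [0, 0, 0.31, 0, 0, 0, -1], [0, 0, 0.31, 0, 0, 0, -1], [0, 0, 0.31, 0, 0, 0, -1]]]}}

```text
clock: 11.9
position: [518.7, -2.7, 238.9]
ee_rot: [0.999, 0.033, -0.0, 0.0]
contact_force: [-0.3, -0.0, -2.9]
gripper_width: 19.4
```

```bash
python3 rv.py s12; python3 - <<'E'
from h import *
T=arm.get_image("top");crop(T,280,150,380,235,7,"t12.png")
E
```

```text
11.9 [518.7  -2.7 238.9] [-0.3 -0.  -2.9] [-0.   -0.01 -0.02] 19.4 [ 0.998  0.066 -0.   ]
```

View pics/s12.png

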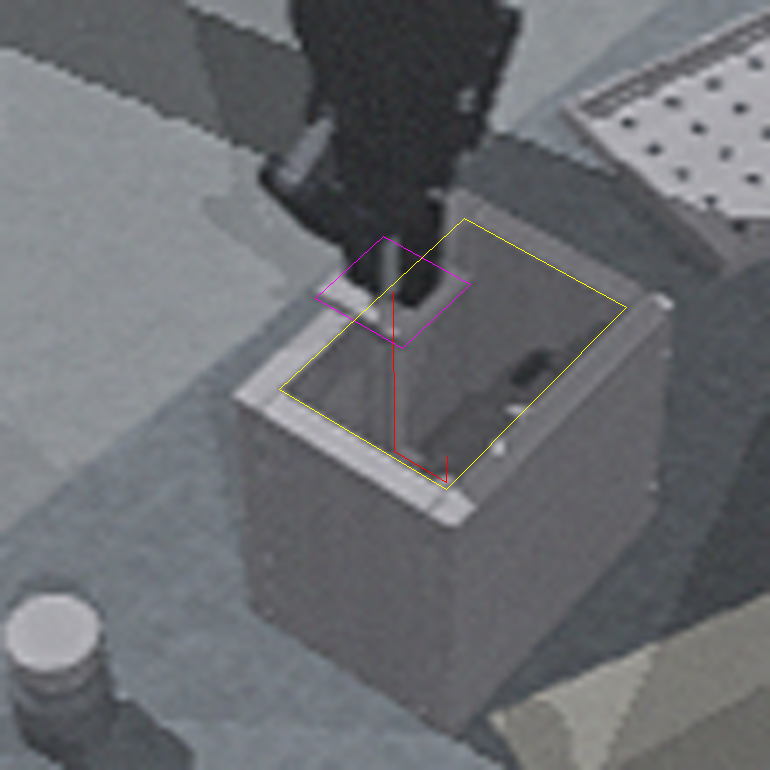

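View pics/t12.png

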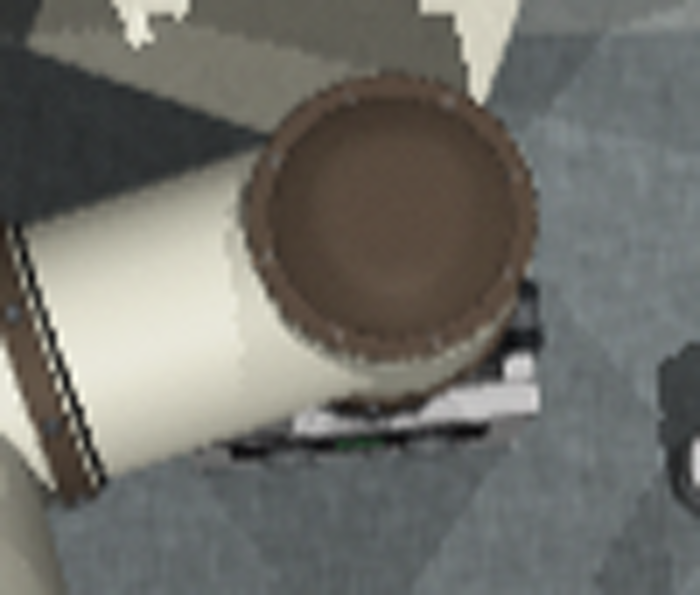

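```bash
python3 plan.py 546.5,-0.85,239,0.066; python3 plan.py 546.5,-0.85,256,0.066
```

```text
[0.279, -0.0, 0.0, 0.0, 0.0, 0.0] rows>= 1 -> [546.48, -0.86, 239.01, 0.07]
[0.0, -0.0, -0.17, 0.0, 0.0, 0.0] rows>= 1 -> [546.48, -0.86, 256.01, 0.07]
```

Request:
{"name": "apply_moves", "arguments": {"increments": [[[0.05, 0, 0, 0, 0, 0, -1], [0.1, 0, 0, 0, 0, 0, -1], [0.15, 0, 0, 0, 0, 0, -1], [0.2, 0, 0, 0, 0, 0, -1], [0.25, 0, 0, 0, 0, 0, -1], [0.28, 0, 0, 0, 0, 0, -1], [0.28, 0, 0, 0, 0, 0, -1], [0.28, 0, 0, 0, 0, 0, -1]]]}}

```text
clock: 12.8
position: [546.5, -0.9, 238.9]
ee_rot: [0.999, 0.033, -0.0, 0.0]
contact_force: [-0.0, -1.0, -1.5]
gripper_width: 19.4
```

Request:
{"name": "apply_moves", "arguments": {"increments": [[[0, 0, -0.05, 0, 0, 0, -1], [0, 0, -0.1, 0, 0, 0, -1], [0, 0, -0.14, 0, 0, 0, -1], [0, 0, -0.17, 0, 0, 0, -1], [0, 0, -0.17, 0, 0, 0, -1]]]}}

```text
clock: 13.3
position: [546.8, -0.8, 256.8]
ee_rot: [0.999, 0.033, 0.001, -0.0]
contact_force: [0.1, 0.3, -1.0]
gripper_width: 19.2
```

Request:
{"name": "apply_moves", "arguments": {"increments": [[[0, 0, -0.02, 0, 0, 0, -1], [0, 0, -0.04, 0, 0, 0, -1], [0, 0, -0.06, 0, 0, 0, -1], [0, 0, -0.08, 0, 0, 0, -1], [0, 0, -0.1, 0, 0, 0, -1], [0, 0, -0.1, 0, 0, 0, -1], [0, 0, -0.1, 0, 0, 0, -1]]]}}

```text
clock: 14.0
position: [546.5, -0.8, 265.9]
ee_rot: [0.999, 0.033, -0.0, -0.0]
contact_force: [0.7, -0.1, -3.6]
gripper_width: 19.4
```

```bash
python3 plan.py 546.48,-0.86,266.01,0.066; python3 rv.py s13 n
```

```text
[-0.0, -0.0, -0.1, 0.0, 0.0, 0.0] rows>= 1 -> [546.48, -0.86, 266.01, 0.07]
14.0 [546.5  -0.8 265.9] [ 0.7 -0.1 -3.6] [-0.06  0.03  0.  ] 19.4 [ 0.998  0.066 -0.   ]
```

View pics/s13.png

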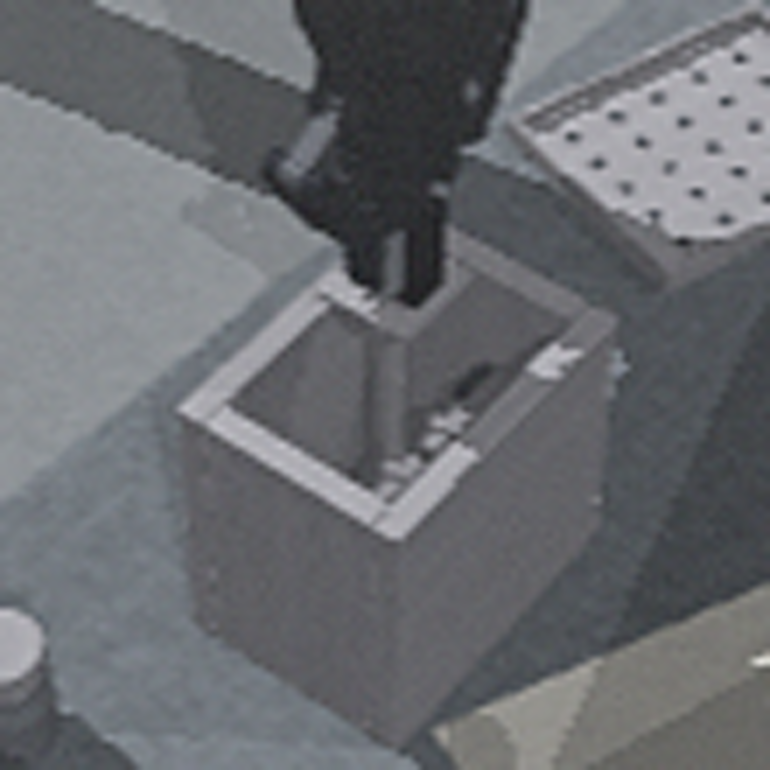

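Request:
{"name": "apply_moves", "arguments": {"increments": [[[0, 0, -0.05, 0, 0, 0, -1], [0, 0, -0.1, 0, 0, 0, -1], [0, 0, -0.15, 0, 0, 0, -1], [0, 0, -0.2, 0, 0, 0, -1], [0, 0, -0.25, 0, 0, 0, -1], [0, 0, -0.3, 0, 0, 0, -1], [0, 0, -0.35, 0, 0, 0, -1], [0, 0, -0.4, 0, 0, 0, -1], [0, 0, -0.4, 0, 0, 0, -1]]]}}

```text
clock: 14.95
position: [547.0, -0.8, 307.0]
ee_rot: [0.999, 0.033, 0.001, -0.0]
contact_force: [0.6, 0.6, -4.1]
gripper_width: 19.4
```

```bash
python3 plan.py 546.48,-0.86,306.01,0.066; python3 rv.py s14 n
```

```text
[-0.0, -0.0, -0.4, 0.0, 0.0, 0.0] rows>= 1 -> [546.48, -0.86, 306.01, 0.07]
14.95 [547.   -0.8 307. ] [ 0.6  0.6 -4.1] [ 0.02 -0.03  0.01] 19.4 [0.998 0.066 0.002]
```

View pics/s14.png

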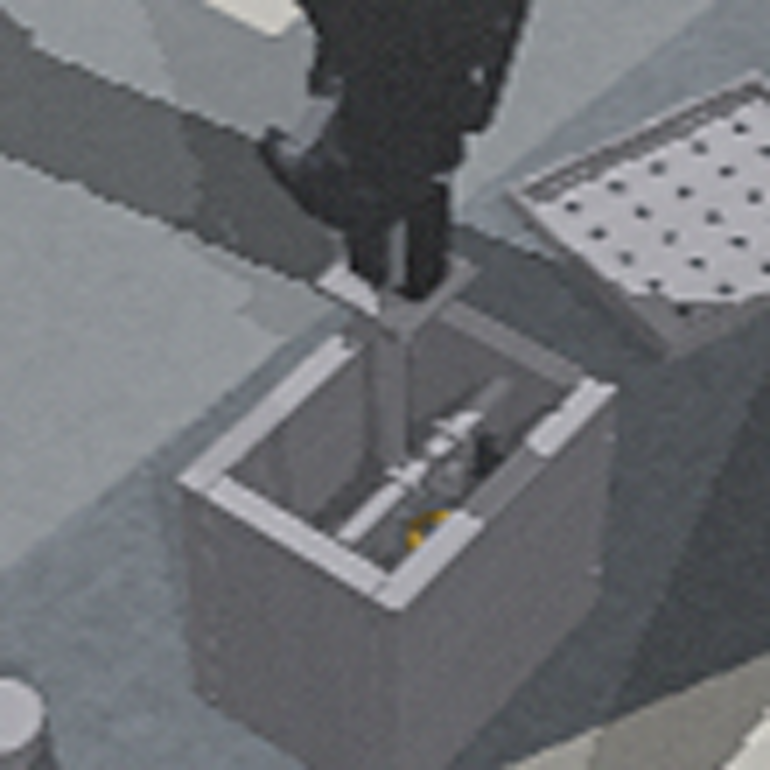

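Request:
{"name": "apply_moves", "arguments": {"increments": [[[0, 0, -0.05, 0, 0, 0, -1], [0, 0, -0.1, 0, 0, 0, -1], [0, 0, -0.15, 0, 0, 0, -1], [0, 0, -0.21, 0, 0, 0, -1], [0, 0, -0.27, 0, 0, 0, -1], [0, 0, -0.33, 0, 0, 0, -1], [0, 0, -0.39, 0, 0, 0, -1], [0, 0, -0.45, 0, 0, 0, -1], [0, 0, -0.5, 0, 0, 0, -1], [0, 0, -0.54, 0, 0, 0, -1]]]}}

```text
clock: 16.0
position: [546.6, -0.9, 360.5]
ee_rot: [0.999, 0.033, 0.0, -0.0]
contact_force: [0.2, 0.6, -4.2]
gripper_width: 19.2
```

Request:
{"name": "apply_moves", "arguments": {"increments": [[[0, 0, -0.05, 0, 0, 0, -1], [0, 0, -0.11, 0, 0, 0, -1], [0, 0, -0.17, 0, 0, 0, -1], [0, 0, -0.24, 0, 0, 0, -1], [0, 0, -0.31, 0, 0, 0, -1], [0, 0, -0.38, 0, 0, 0, -1], [0, 0, -0.45, 0, 0, 0, -1], [0, 0, -0.52, 0, 0, 0, -1], [0, 0, -0.57, 0, 0, 0, -1], [0, 0, -0.6, 0, 0, 0, -1]]]}}

```text
clock: 17.0
position: [546.7, -0.9, 420.7]
ee_rot: [0.999, 0.033, 0.0, -0.0]
contact_force: [-1.1, -0.4, -5.0]
gripper_width: 19.6
```

```bash
python3 plan.py 546.48,-0.86,360.01,0.066 546.48,-0.86,420.01,0.066; python3 rv.py s15 n; python3 - <<'E'
from h import *
import pickle
S,T=pickle.load(open("p0.pkl","rb"))
g=lambda u,v:atz(T,(195+(u+.5)/8-.5,180+(v+.5)/8-.5),3)
print(g(308,307)); 
for a,b in(((162,330),(206,170)),((412,445),(467,231)),((280,415),(336,200))):
    d=g(*b)-g(*a);print(np.arctan2(d[1],d[0]))
E
```

```text
[-0.0, -0.0, -0.54, 0.0, 0.0, 0.0] rows>= 2 -> [546.48, -0.86, 360.01, 0.07]
[-0.0, -0.0, -0.6, 0.0, 0.0, 0.0] rows>= 2 -> [546.48, -0.86, 420.01, 0.07]
17.0 [546.7  -0.9 420.7] [-1.1 -0.4 -5. ] [ 0.02 -0.02 -0.05] 19.6 [0.998 0.066 0.001]
[492.17915786 306.79958856   3.        ]
-0.26453723574258314
-0.2570129070887616
-0.2555614769603676
```

View pics/s15.png

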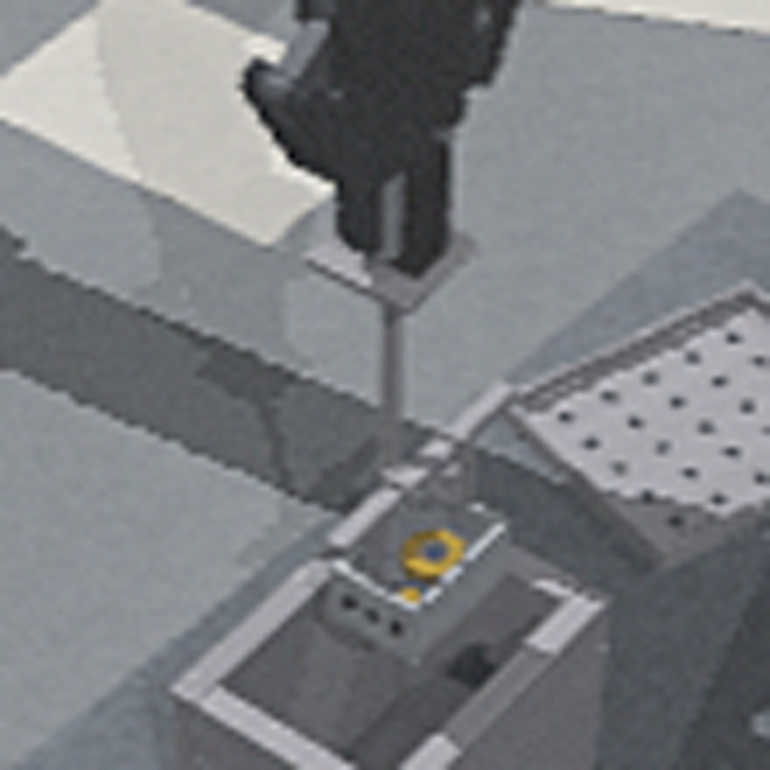

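```bash
python3 plan.py 529,78,420,-0.015 512,155,420,-0.1  495.5,233,420,-0.18 478.7,310.4,420,-0.26
```

```text
[-0.122, -0.798, 0.0, 0.0, 0.0, 0.162] rows>= 2 -> [529.03, 77.95, 420.01, -0.01]
[-0.182, -0.768, 0.0, 0.0, 0.0, 0.17] rows>= 2 -> [511.97, 155.02, 420.01, -0.1]
[-0.242, -0.76, 0.0, 0.0, 0.0, 0.16] rows>= 2 -> [495.47, 233.05, 420.01, -0.18]
[-0.303, -0.731, 0.0, 0.0, 0.0, 0.16] rows>= 2 -> [478.74, 310.39, 420.01, -0.26]
```

Request:
{"name": "apply_moves", "arguments": {"increments": [[[-0.003, -0.02, 0, 0, 0, 0.004, -1], [-0.01, -0.06, 0, 0, 0, 0.012, -1], [-0.018, -0.12, 0, 0, 0, 0.024, -1], [-0.029, -0.19, 0, 0, 0, 0.039, -1], [-0.043, -0.28, 0, 0, 0, 0.057, -1], [-0.058, -0.38, 0, 0, 0, 0.077, -1], [-0.073, -0.48, 0, 0, 0, 0.097, -1], [-0.09, -0.59, 0, 0, 0, 0.12, -1], [-0.106, -0.69, 0, 0, 0, 0.14, -1], [-0.122, -0.798, 0, 0, 0, 0.162, -1]]]}}

```text
clock: 18.05
position: [528.9, 79.0, 420.1]
ee_rot: [1.0, -0.008, 0.0, -0.0]
contact_force: [0.5, 0.2, -3.6]
gripper_width: 19.6
```

Request:
{"name": "apply_moves", "arguments": {"increments": [[[-0.026, -0.11, 0, 0, 0, 0.024, -1], [-0.052, -0.22, 0, 0, 0, 0.049, -1], [-0.078, -0.33, 0, 0, 0, 0.073, -1], [-0.104, -0.44, 0, 0, 0, 0.097, -1], [-0.13, -0.55, 0, 0, 0, 0.121, -1], [-0.156, -0.66, 0, 0, 0, 0.146, -1], [-0.182, -0.768, 0, 0, 0, 0.17, -1]]]}}

```text
clock: 18.75
position: [511.8, 156.1, 420.1]
ee_rot: [0.999, -0.05, 0.0, -0.0]
contact_force: [0.8, 0.2, -4.0]
gripper_width: 19.4
```

Request:
{"name": "apply_moves", "arguments": {"increments": [[[-0.035, -0.11, 0, 0, 0, 0.023, -1], [-0.07, -0.22, 0, 0, 0, 0.046, -1], [-0.105, -0.33, 0, 0, 0, 0.069, -1], [-0.14, -0.44, 0, 0, 0, 0.092, -1], [-0.175, -0.55, 0, 0, 0, 0.115, -1], [-0.21, -0.66, 0, 0, 0, 0.14, -1], [-0.242, -0.76, 0, 0, 0, 0.16, -1]]]}}

```text
clock: 19.45
position: [495.2, 234.1, 420.0]
ee_rot: [0.996, -0.09, 0.0, -0.0]
contact_force: [0.7, -0.3, -4.8]
gripper_width: 19.4
```

Request:
{"name": "apply_moves", "arguments": {"increments": [[[-0.043, -0.104, 0, 0, 0, 0.023, -1], [-0.084, -0.203, 0, 0, 0, 0.044, -1], [-0.124, -0.3, 0, 0, 0, 0.066, -1], [-0.161, -0.39, 0, 0, 0, 0.085, -1], [-0.198, -0.48, 0, 0, 0, 0.105, -1], [-0.231, -0.56, 0, 0, 0, 0.122, -1], [-0.261, -0.63, 0, 0, 0, 0.138, -1], [-0.282, -0.68, 0, 0, 0, 0.15, -1], [-0.296, -0.715, 0, 0, 0, 0.157, -1], [-0.303, -0.731, 0, 0, 0, 0.16, -1]]]}}

```text
clock: 20.45
position: [478.8, 310.7, 420.0]
ee_rot: [0.992, -0.13, -0.0, 0.0]
contact_force: [1.2, 1.2, -5.5]
gripper_width: 19.2
```

```bash
python3 plan.py 478.7,310.4,330,-0.26 478.7,310.4,260,-0.26; python3 rv.py s16 n; python3 - <<'E'
from h import *
T=arm.get_image("top");crop(T,170,150,290,250,6,"t16.png")
E
```

```text
[-0.0, 0.0, 0.9, 0.0, 0.0, 0.0] rows>= 2 -> [478.74, 310.39, 330.01, -0.26]
[-0.0, 0.0, 0.7, 0.0, 0.0, 0.0] rows>= 2 -> [478.74, 310.39, 260.01, -0.26]
20.45 [478.8 310.7 420. ] [ 1.2  1.2 -5.5] [0.02 0.08 0.05] 19.2 [ 0.966 -0.257 -0.   ]
```

View pics/s16.png

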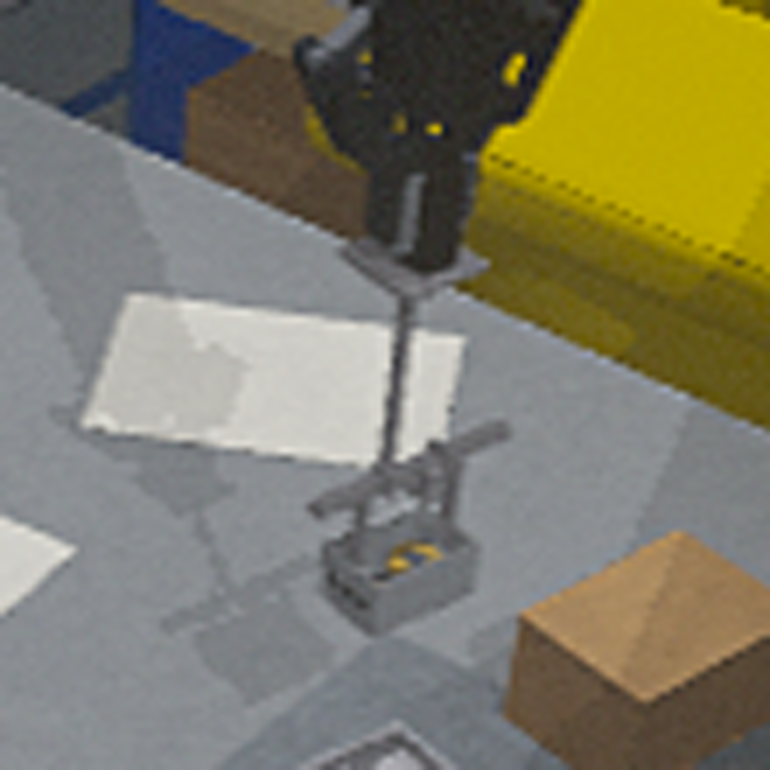

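View pics/t16.png

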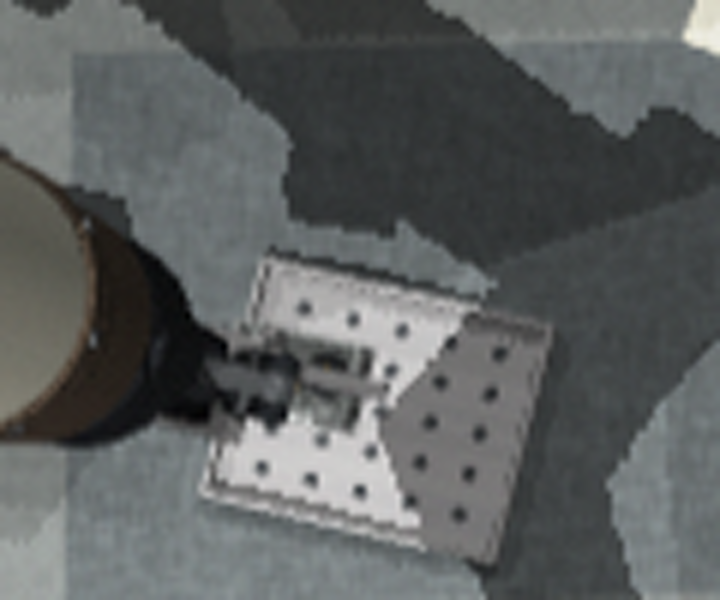

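Request:
{"name": "apply_moves", "arguments": {"increments": [[[0, 0, 0.04, 0, 0, 0, -1], [0, 0, 0.12, 0, 0, 0, -1], [0, 0, 0.22, 0, 0, 0, -1], [0, 0, 0.34, 0, 0, 0, -1], [0, 0, 0.46, 0, 0, 0, -1], [0, 0, 0.58, 0, 0, 0, -1], [0, 0, 0.7, 0, 0, 0, -1], [0, 0, 0.8, 0, 0, 0, -1], [0, 0, 0.87, 0, 0, 0, -1], [0, 0, 0.9, 0, 0, 0, -1]]]}}

```text
clock: 21.55
position: [478.7, 310.3, 329.0]
ee_rot: [0.992, -0.13, -0.0, 0.001]
contact_force: [0.6, -0.1, -4.1]
gripper_width: 19.3
```

Request:
{"name": "apply_moves", "arguments": {"increments": [[[0, 0, 0.05, 0, 0, 0, -1], [0, 0, 0.14, 0, 0, 0, -1], [0, 0, 0.24, 0, 0, 0, -1], [0, 0, 0.34, 0, 0, 0, -1], [0, 0, 0.44, 0, 0, 0, -1], [0, 0, 0.53, 0, 0, 0, -1], [0, 0, 0.6, 0, 0, 0, -1], [0, 0, 0.65, 0, 0, 0, -1], [0, 0, 0.68, 0, 0, 0, -1], [0, 0, 0.7, 0, 0, 0, -1]]]}}

```text
clock: 22.55
position: [479.0, 310.5, 259.9]
ee_rot: [0.992, -0.13, 0.0, -0.0]
contact_force: [0.4, 0.5, -3.6]
gripper_width: 19.4
```

```bash
python3 rv.py s17 n; python3 - <<'E'
from h import *
T=arm.get_image("top");crop(T,170,170,290,260,6,"t17.png")
E
```

```text
22.55 [479.  310.5 259.9] [ 0.4  0.5 -3.6] [ 0.01 -0.02 -0.02] 19.4 [ 0.966 -0.257  0.   ]
```

View pics/s17.png

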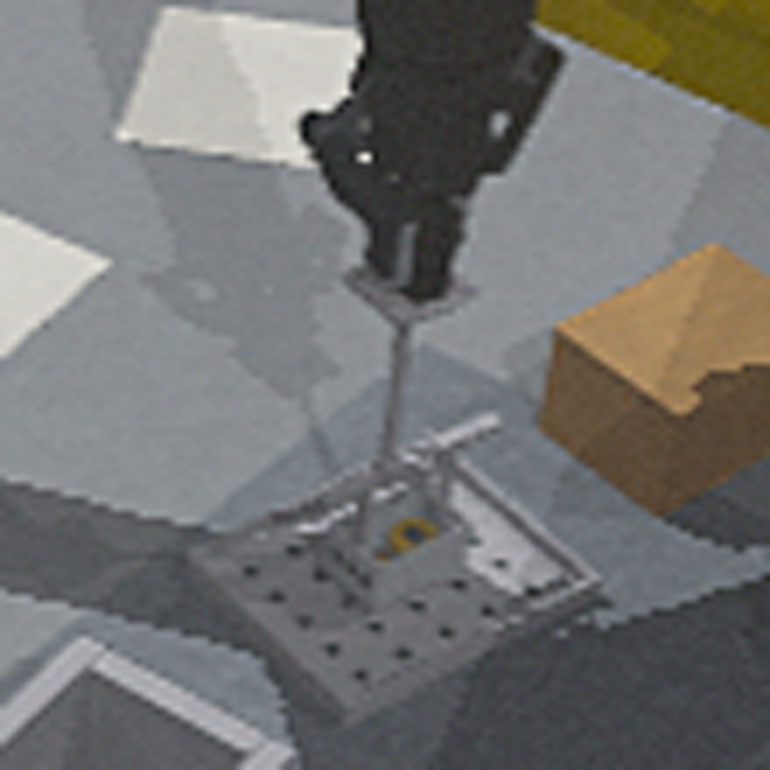

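View pics/t17.png

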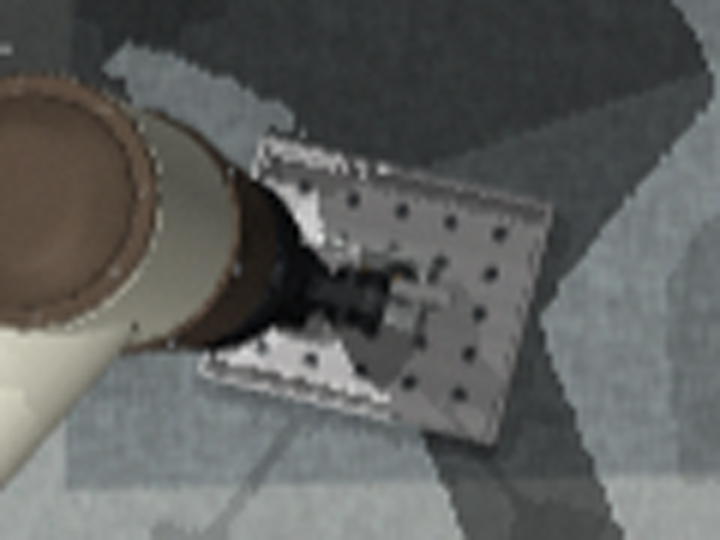

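Request:
{"name": "apply_moves", "arguments": {"increments": [[[0, 0, 0.02, 0, 0, 0, -1], [0, 0, 0.04, 0, 0, 0, -1], [0, 0, 0.06, 0, 0, 0, -1], [0, 0, 0.075, 0, 0, 0, -1], [0, 0, 0.085, 0, 0, 0, -1], [0, 0, 0.095, 0, 0, 0, -1], [0, 0, 0.105, 0, 0, 0, -1], [0, 0, 0.115, 0, 0, 0, -1], [0, 0, 0.125, 0, 0, 0, -1], [0, 0, 0.13, 0, 0, 0, -1]]]}}

```text
clock: 23.65
position: [479.3, 310.8, 247.7]
ee_rot: [0.992, -0.129, 0.001, -0.001]
contact_force: [-0.5, -0.5, -0.8]
gripper_width: 19.4
```

Request:
{"name": "apply_moves", "arguments": {"increments": [[[0, 0, 0.01, 0, 0, 0, -1], [0, 0, 0.02, 0, 0, 0, -1], [0, 0, 0.03, 0, 0, 0, -1], [0, 0, 0.03, 0, 0, 0, -1]]]}}

```text
clock: 24.05
position: [478.8, 310.4, 243.9]
ee_rot: [0.992, -0.13, -0.0, 0.0]
contact_force: [-0.5, 0.4, -2.2]
gripper_width: 19.9
```

```bash
python3 plan.py 478.74,310.39,247.01,-0.26 478.74,310.39,244.01,-0.26;python3 rv.py s18 n
```

```text
[0.0, 0.0, 0.13, 0.0, 0.0, 0.0] rows>= 1 -> [478.74, 310.39, 247.01, -0.26]
[0.0, 0.0, 0.03, 0.0, 0.0, 0.0] rows>= 1 -> [478.74, 310.39, 244.01, -0.26]
24.05 [478.8 310.4 243.9] [-0.5  0.4 -2.2] [-0.02  0.02 -0.01] 19.9 [ 0.966 -0.257 -0.   ]
```

View pics/s18.png

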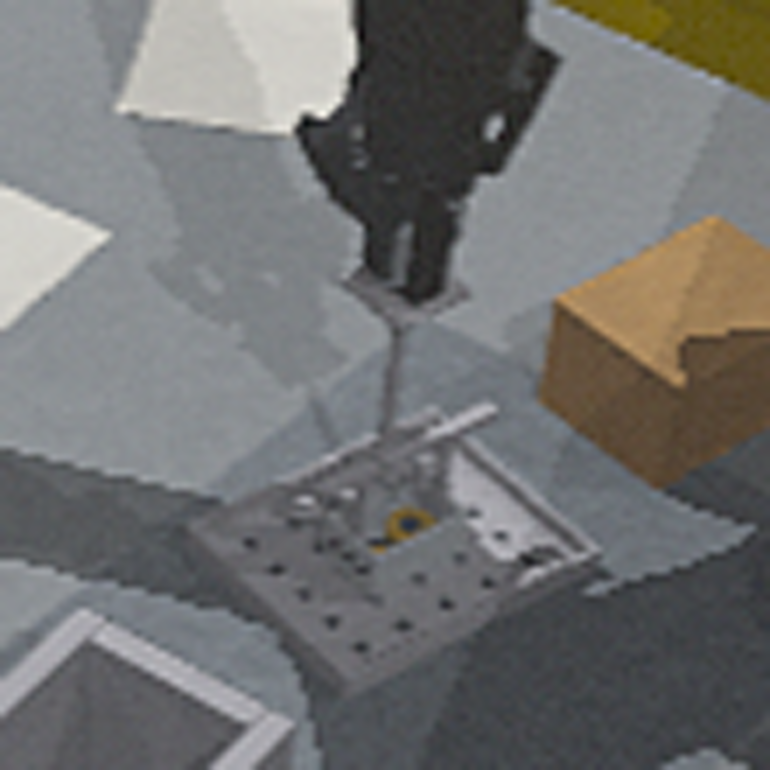

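Request:
{"name": "apply_moves", "arguments": {"increments": [[[0, 0, 0.03, 0, 0, 0, -1], [0, 0, 0.06, 0, 0, 0, -1], [0, 0, 0.09, 0, 0, 0, -1], [0, 0, 0.12, 0, 0, 0, -1], [0, 0, 0.15, 0, 0, 0, -1], [0, 0, 0.16, 0, 0, 0, -1], [0, 0, 0.16, 0, 0, 0, -1], [0, 0, 0.16, 0, 0, 0, -1]]]}}

```text
clock: 24.9
position: [478.9, 310.5, 228.1]
ee_rot: [0.992, -0.13, 0.0, -0.0]
contact_force: [0.3, -0.1, -1.2]
gripper_width: 19.4
```

```bash
python3 plan.py 478.74,310.39,228.01,-0.26; python3 - <<'E'
from h import *
s=arm.read_state();print(s["contact_force"].round(2))
S=arm.get_image("scene");p=s["position"]
from fit import pose
P=(p[0],p[1],-.26);oz=p[2]-85.3
L=[(pose(P,[(0,0,oz),(0,0,oz-99),(28,0,oz-99),(28,0,oz-82)]),(0,0,255))]
q=proj(S,[[492,306,40]])[0].astype(int);crop(S,q[0]-35,q[1]-40,q[0]+35,q[1]+30,10,"s19.png",L)
crop(S,q[0]-35,q[1]-40,q[0]+35,q[1]+30,10,"s19b.png")
E
```

```text
[0.0, 0.0, 0.16, 0.0, 0.0, 0.0] rows>= 1 -> [478.74, 310.39, 228.01, -0.26]
[ 0.3  -0.1  -1.18]
[5.49309e+02 4.06000e-01 6.40000e-02] [[-0.6, -0.3], [0.1, -0.6], [0.2, 0.4], [-0.3, -0.3], [-0.8, -0.9], [0.4, -0.1], [0.1, 1.0], [-1.0, -0.3]]
[ 5.17039e+02 -2.88871e+02  2.22000e-01] [[-1.1, 0.2], [-1.2, 0.0], [0.3, -1.4], [-0.8, -0.1], [-0.5, 0.3]]
```

View pics/s19.png

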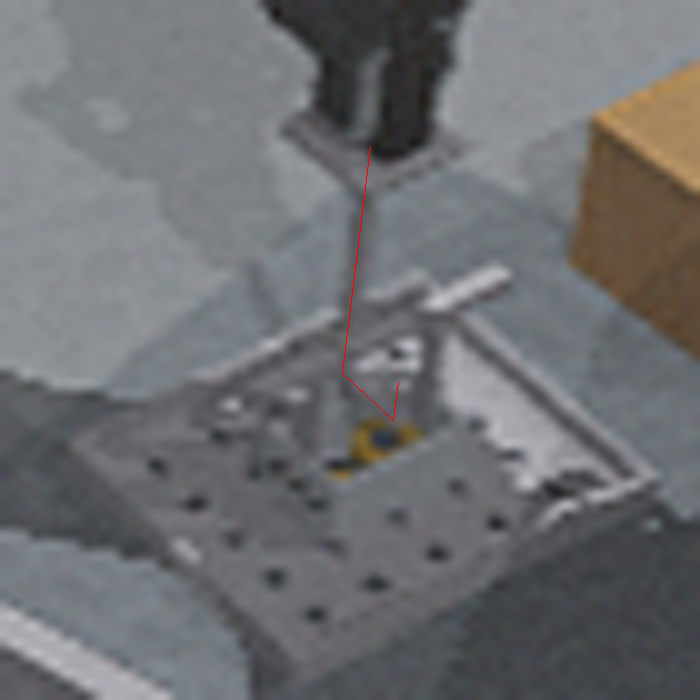

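View pics/s19b.png

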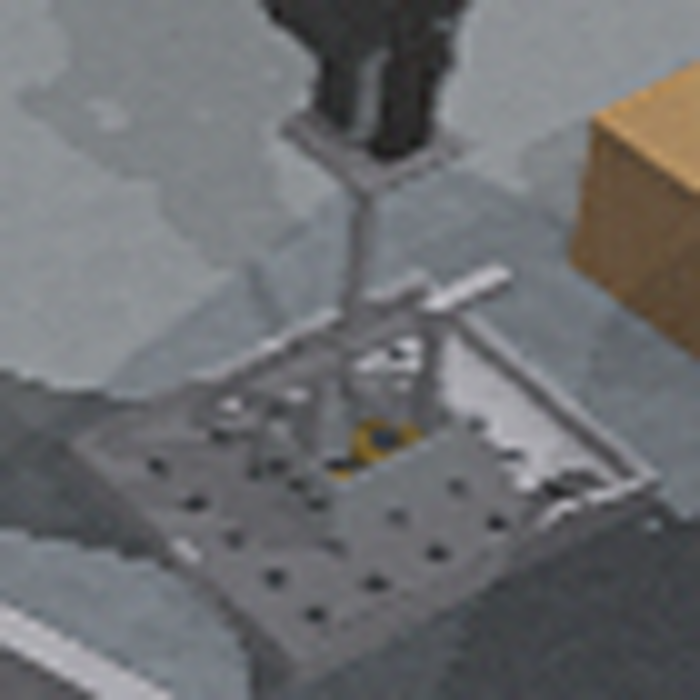

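Request:
{"name": "apply_moves", "arguments": {"increments": [[[-0.03, 0, 0, 0, 0, 0, -1], [-0.07, 0, 0, 0, 0, 0, -1], [-0.11, 0, 0, 0, 0, 0, -1], [-0.15, 0, 0, 0, 0, 0, -1], [-0.19, 0, 0, 0, 0, 0, -1], [-0.19, 0, 0, 0, 0, 0, -1]]]}}

```text
clock: 25.55
position: [459.9, 315.4, 228.1]
ee_rot: [0.992, -0.129, -0.0, -0.0]
contact_force: [-0.3, 0.1, -1.9]
gripper_width: 19.7
```

Request:
{"name": "apply_moves", "arguments": {"increments": [[[-0.04, 0, 0, 0, 0, 0, -1], [-0.08, 0, 0, 0, 0, 0, -1], [-0.12, 0, 0, 0, 0, 0, -1], [-0.16, 0, 0, 0, 0, 0, -1], [-0.19, 0, 0, 0, 0, 0, -1], [-0.19, 0, 0, 0, 0, 0, -1]]]}}

```text
clock: 26.15
position: [441.7, 320.3, 228.1]
ee_rot: [0.992, -0.129, -0.0, -0.0]
contact_force: [-0.0, -0.4, -1.7]
gripper_width: 19.0
```

```bash
python3 - <<'E'
import json,numpy as np
c=json.load(open("cmd.json"));c[0]-=38*np.cos(c[3]);c[1]-=38*np.sin(c[3]);json.dump(c,open("cmd.json","w"));print(c)
from h import *
s=arm.read_state();print(s["contact_force"].round(2),s["position"])
S=arm.get_image("scene");
q=proj(S,[[492,306,40]])[0].astype(int);crop(S,q[0]-35,q[1]-40,q[0]+35,q[1]+30,10,"s20.png")
T=arm.get_image("top");crop(T,190,170,280,250,8,"t20.png")
E
```

```text
[np.float64(442.0118940401443), np.float64(320.1550651510955), 228.012, -0.25985]
[-0.04 -0.4  -1.7 ] [441.74940513 320.26954843 228.09198265]
```

View pics/s20.png

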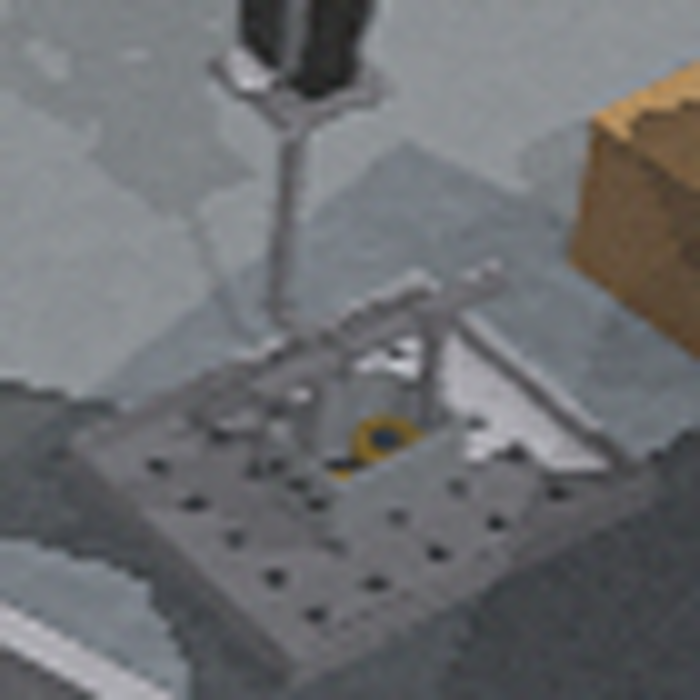

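View pics/t20.png

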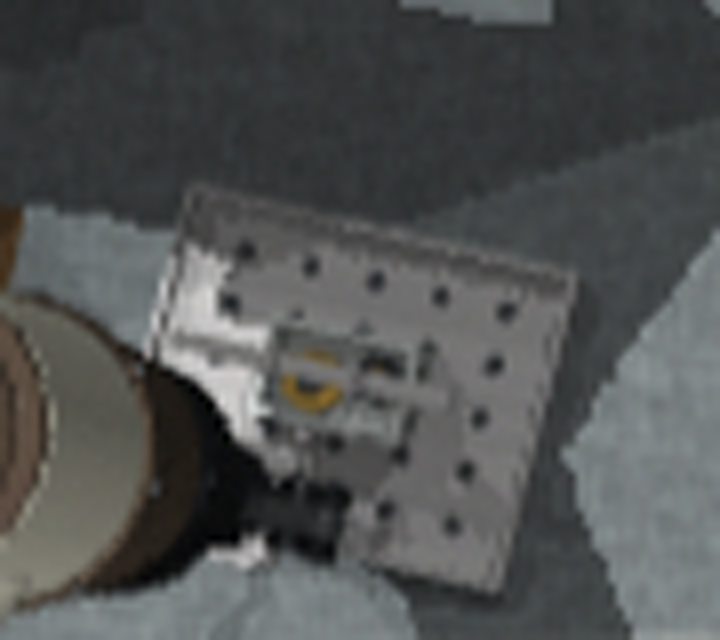

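```bash
python3 plan.py 432,322.8,320,-0.26 430,225,380,-0.16 430,100,390,-0.05 430,0,390,0.05 430,-100,390,0.1 430,-190,390,0.15 440,-285,385,0.2 443,-307.8,324,0.2 443,-307.8,226,0.2
```

```text
[-0.104, 0.0, -0.92, 0.0, 0.0, 0.0] rows>= 2 -> [431.96, 322.83, 320.01, -0.26]
[0.232, 0.95, -0.6, 0.0, 0.0, -0.2] rows>= 3 -> [429.97, 225.06, 380.01, -0.16]
[0.161, 0.999, -0.081, 0.0, 0.0, -0.178] rows>= 3 -> [429.97, 123.87, 388.11, -0.07]
[0.017, 0.238, -0.019, 0.0, 0.0, -0.042] rows>= 1 -> [429.98, 100.01, 390.01, -0.05]
[0.05, 0.999, 0.0, 0.0, 0.0, -0.2] rows>= 2 -> [429.99, -0.02, 390.01, 0.05]
[-0.05, 0.999, 0.0, 0.0, 0.0, -0.1] rows>= 2 -> [430.01, -100.04, 390.01, 0.1]
[-0.09, 0.895, 0.0, 0.0, 0.0, -0.1] rows>= 2 -> [430.0, -190.0, 390.01, 0.15]
[-0.043, 0.954, 0.05, 0.0, 0.0, -0.1] rows>= 2 -> [440.02, -284.97, 385.01, 0.2]
[-0.016, 0.23, 0.61, 0.0, 0.0, 0.0] rows>= 2 -> [443.03, -307.82, 324.01, 0.2]
[-0.0, -0.0, 0.98, 0.0, 0.0, 0.0] rows>= 2 -> [443.03, -307.82, 226.01, 0.2]
```

Request:
{"name": "apply_moves", "arguments": {"increments": [[[-0.1, 0, -0.05, 0, 0, 0, -1], [-0.104, 0, -0.15, 0, 0, 0, -1], [-0.104, 0, -0.3, 0, 0, 0, -1], [-0.104, 0, -0.5, 0, 0, 0, -1], [-0.104, 0, -0.7, 0, 0, 0, -1], [-0.104, 0, -0.92, 0, 0, 0, -1]]]}}

```text
clock: 26.85
position: [431.8, 322.8, 321.6]
ee_rot: [0.992, -0.129, 0.0, -0.0]
contact_force: [1.1, 0.0, -1.8]
gripper_width: 19.4
```

Request:
{"name": "apply_moves", "arguments": {"increments": [[[0.058, 0.237, -0.15, 0, 0, -0.05, -1], [0.116, 0.475, -0.3, 0, 0, -0.1, -1], [0.174, 0.712, -0.45, 0, 0, -0.15, -1], [0.232, 0.95, -0.6, 0, 0, -0.2, -1]]]}}

```text
clock: 27.25
position: [429.7, 224.1, 381.7]
ee_rot: [0.997, -0.079, 0.001, -0.0]
contact_force: [0.5, -0.4, -1.3]
gripper_width: 19.6
```

Request:
{"name": "apply_moves", "arguments": {"increments": [[[0.054, 0.333, -0.027, 0, 0, -0.06, -1], [0.107, 0.667, -0.054, 0, 0, -0.12, -1], [0.161, 0.999, -0.081, 0, 0, -0.178, -1]]]}}

```text
clock: 27.55
position: [429.6, 122.6, 389.4]
ee_rot: [0.999, -0.034, 0.001, -0.001]
contact_force: [0.6, 0.3, -2.4]
gripper_width: 19.4
```

Request:
{"name": "apply_moves", "arguments": {"increments": [[[0.017, 0.238, -0.019, 0, 0, -0.042, -1]]]}}

```text
clock: 27.65
position: [429.5, 98.2, 391.5]
ee_rot: [1.0, -0.025, 0.001, -0.0]
contact_force: [0.9, 0.0, -2.1]
gripper_width: 19.4
```

Request:
{"name": "apply_moves", "arguments": {"increments": [[[0.016, 0.333, 0, 0, 0, -0.067, -1], [0.033, 0.667, 0, 0, 0, -0.133, -1], [0.05, 0.999, 0, 0, 0, -0.2, -1]]]}}

```text
clock: 27.95
position: [429.6, -1.3, 391.2]
ee_rot: [1.0, 0.026, 0.001, -0.0]
contact_force: [0.7, 0.1, -0.8]
gripper_width: 19.2
```

Request:
{"name": "apply_moves", "arguments": {"increments": [[[-0.016, 0.333, 0, 0, 0, -0.033, -1], [-0.033, 0.667, 0, 0, 0, -0.067, -1], [-0.05, 0.999, 0, 0, 0, -0.1, -1]]]}}

```text
clock: 28.25
position: [429.6, -101.3, 391.3]
ee_rot: [0.999, 0.051, 0.001, 0.0]
contact_force: [-0.3, -0.6, -1.2]
gripper_width: 19.6
```

Request:
{"name": "apply_moves", "arguments": {"increments": [[[-0.03, 0.3, 0, 0, 0, -0.033, -1], [-0.06, 0.6, 0, 0, 0, -0.067, -1], [-0.09, 0.895, 0, 0, 0, -0.1, -1]]]}}

```text
clock: 28.55
position: [429.7, -191.2, 391.2]
ee_rot: [0.997, 0.075, 0.001, 0.0]
contact_force: [0.5, 1.4, -1.4]
gripper_width: 19.4
```

Request:
{"name": "apply_moves", "arguments": {"increments": [[[-0.014, 0.32, 0.017, 0, 0, -0.033, -1], [-0.028, 0.64, 0.034, 0, 0, -0.067, -1], [-0.043, 0.954, 0.05, 0, 0, -0.1, -1]]]}}

```text
clock: 28.85
position: [439.9, -286.2, 386.1]
ee_rot: [0.995, 0.1, 0.001, 0.0]
contact_force: [0.0, 0.7, -1.7]
gripper_width: 19.2
```

Request:
{"name": "apply_moves", "arguments": {"increments": [[[-0.01, 0.15, 0.1, 0, 0, 0, -1], [-0.016, 0.23, 0.3, 0, 0, 0, -1], [-0.016, 0.23, 0.5, 0, 0, 0, -1], [-0.016, 0.23, 0.61, 0, 0, 0, -1]]]}}

```text
clock: 29.25
position: [442.4, -307.4, 322.3]
ee_rot: [0.995, 0.1, -0.001, -0.001]
contact_force: [-0.1, -0.3, -0.8]
gripper_width: 19.0
```

Request:
{"name": "apply_moves", "arguments": {"increments": [[[0, 0, 0.25, 0, 0, 0, -1], [0, 0, 0.5, 0, 0, 0, -1], [0, 0, 0.75, 0, 0, 0, -1], [0, 0, 0.9, 0, 0, 0, -1], [0, 0, 0.98, 0, 0, 0, -1], [0, 0, 0.98, 0, 0, 0, -1], [0, 0, 0.98, 0, 0, 0, -1]]]}}

```text
clock: 29.95
position: [443.8, -307.9, 227.1]
ee_rot: [0.995, 0.1, 0.001, 0.001]
contact_force: [0.4, 0.4, -0.8]
gripper_width: 19.7
```

```bash
cat > rk.py <<'E'
from h import *
import sys,io,contextlib
with contextlib.redirect_stdout(io.StringIO()):
    from fit import pose,box
s=arm.read_state();p=s["position"];v=R.from_quat(s["ee_rot"]).as_matrix()[:,0]
print(s["clock"],p.round(1),s["contact_force"].round(1),s["wrist_torque"].round(2),v.round(3))
S=arm.get_image("scene")
K=(518.5,-292.5,.2);P=(p[0],p[1],np.arctan2(v[1],v[0]));oz=p[2]-85.3
L=box(K,-28,24,-9,9,130,130,(0,255,255))+box(P,-22,22,-22,22,oz,oz,(255,0,255))
crop(S,170,210,275,320,7,sys.argv[1]+".png",L)
crop(S,170,210,275,320,7,sys.argv[1]+"b.png")
E
python3 rk.py s21
```

```text
29.95 [ 443.8 -307.9  227.1] [ 0.4  0.4 -0.8] [-0.01 -0.01 -0.01] [0.98  0.2   0.001]
```

View pics/s21.png

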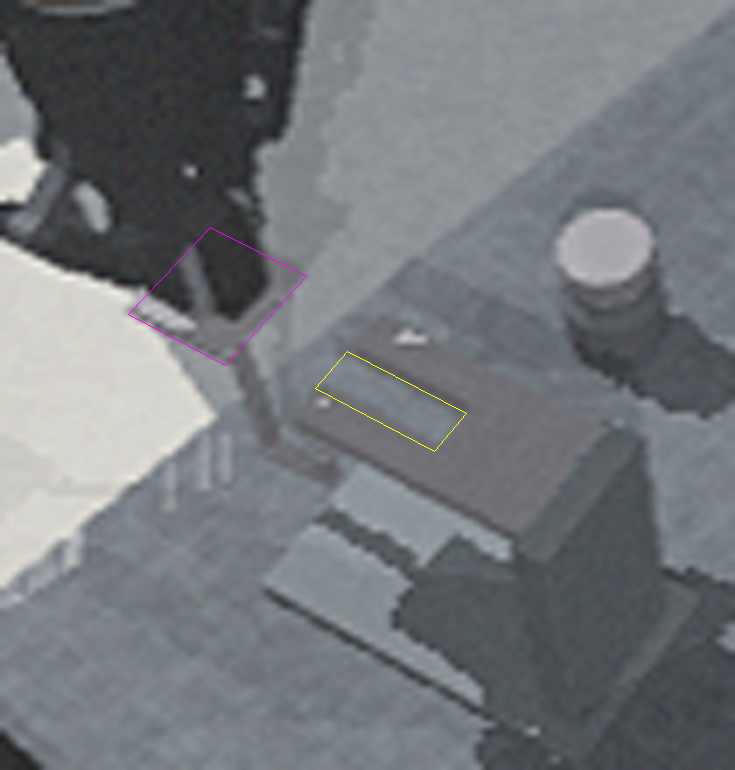

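```bash
python3 plan.py 518.5,-292.5,226,0.2 518.5,-292.5,217,0.2 518.5,-292.5,215,0.2
```

```text
[0.77, -0.0, 0.0, 0.0, 0.0, 0.0] rows>= 2 -> [518.49, -292.52, 226.01, 0.2]
[0.0, -0.0, 0.09, 0.0, 0.0, 0.0] rows>= 1 -> [518.49, -292.52, 217.01, 0.2]
[0.0, -0.0, 0.02, 0.0, 0.0, 0.0] rows>= 1 -> [518.49, -292.52, 215.01, 0.2]
```

Request:
{"name": "apply_moves", "arguments": {"increments": [[[0.08, 0, 0, 0, 0, 0, -1], [0.16, 0, 0, 0, 0, 0, -1], [0.24, 0, 0, 0, 0, 0, -1], [0.32, 0, 0, 0, 0, 0, -1], [0.4, 0, 0, 0, 0, 0, -1], [0.45, 0, 0, 0, 0, 0, -1], [0.45, 0, 0, 0, 0, 0, -1]]]}}

```text
clock: 30.7
position: [488.0, -298.7, 225.8]
ee_rot: [0.995, 0.1, -0.0, 0.0]
contact_force: [-0.1, 0.8, -1.2]
gripper_width: 18.9
```

Request:
{"name": "apply_moves", "arguments": {"increments": [[[0.06, 0, 0, 0, 0, 0, -1], [0.12, 0, 0, 0, 0, 0, -1], [0.18, 0, 0, 0, 0, 0, -1], [0.24, 0, 0, 0, 0, 0, -1], [0.29, 0, 0, 0, 0, 0, -1], [0.32, 0, 0, 0, 0, 0, -1], [0.32, 0, 0, 0, 0, 0, -1], [0.32, 0, 0, 0, 0, 0, -1]]]}}

```text
clock: 31.5
position: [518.5, -292.4, 225.9]
ee_rot: [0.995, 0.1, -0.0, -0.0]
contact_force: [0.1, -0.4, -1.0]
gripper_width: 19.3
```

```bash
python3 rk.py s22
```

```text
31.5 [ 518.5 -292.4  225.9] [ 0.1 -0.4 -1. ] [0.   0.03 0.  ] [ 0.98   0.199 -0.   ]
```

View pics/s22b.png

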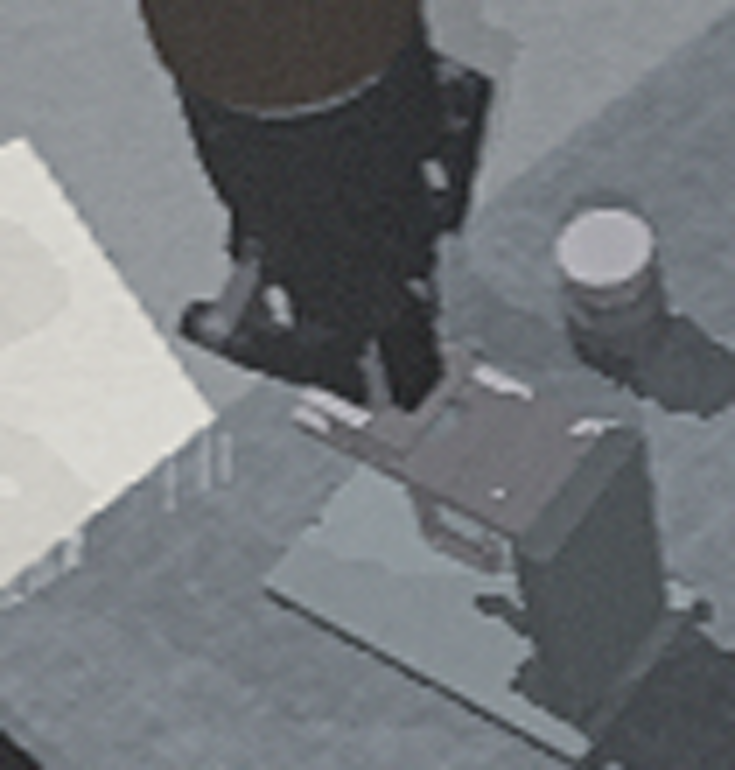

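Request:
{"name": "apply_moves", "arguments": {"increments": [[[0, 0, 0.02, 0, 0, 0, -1], [0, 0, 0.04, 0, 0, 0, -1], [0, 0, 0.06, 0, 0, 0, -1], [0, 0, 0.08, 0, 0, 0, -1], [0, 0, 0.09, 0, 0, 0, -1], [0, 0, 0.1, 0, 0, 0, -1], [0, 0, 0.11, 0, 0, 0, -1], [0, 0, 0.11, 0, 0, 0, -1], [0, 0, 0.11, 0, 0, 0, -1]]]}}

```text
clock: 32.45
position: [518.7, -292.5, 215.3]
ee_rot: [0.995, 0.1, 0.0, 0.0]
contact_force: [-1.6, 0.6, 1.4]
gripper_width: 19.4
```

```bash
python3 rk.py s23
```

```text
32.45 [ 518.7 -292.5  215.3] [-1.6  0.6  1.4] [ 0.15  0.21 -0.01] [0.98  0.199 0.   ]
```

View pics/s23b.png

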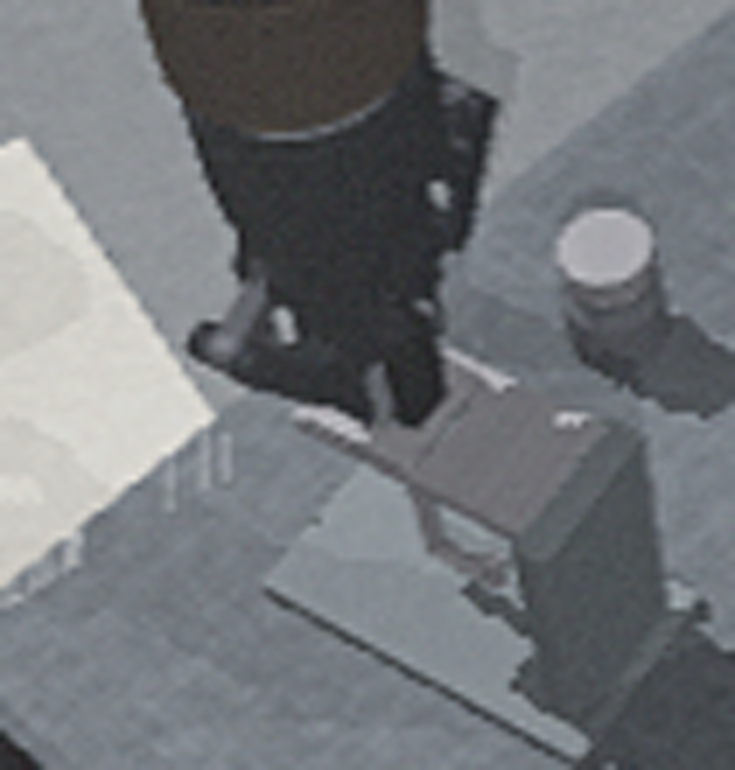

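Request:
{"name": "apply_moves", "arguments": {"increments": [[[0, 0, 0, 0, 0, 0, -0.4], [0, 0, 0, 0, 0, 0, -0.2], [0, 0, 0, 0, 0, 0, 0], [0, 0, 0, 0, 0, 0, 0.4], [0, 0, 0, 0, 0, 0, 1], [0, 0, 0, 0, 0, 0, 1], [0, 0, 0, 0, 0, 0, 1], [0, 0, 0, 0, 0, 0, 1], [0, 0, 0, 0, 0, 0, 1]]]}}

```text
clock: 33.4
position: [518.6, -292.5, 215.0]
ee_rot: [0.995, 0.1, 0.0, 0.0]
contact_force: [0.3, -0.0, 0.4]
gripper_width: 85.4
```

Request:
{"name": "apply_moves", "arguments": {"increments": [[[0, 0, -0.05, 0, 0, 0, 1], [0, 0, -0.2, 0, 0, 0, 1], [0, 0, -0.4, 0, 0, 0, 1], [0, 0, -0.6, 0, 0, 0, 1], [0, 0, -0.8, 0, 0, 0, 1], [0, 0, -0.95, 0, 0, 0, 1]]]}}

```text
clock: 34.0
position: [518.9, -292.6, 312.0]
ee_rot: [0.995, 0.1, 0.001, 0.001]
contact_force: [1.1, 0.8, 0.0]
gripper_width: 85.4
```

Request:
{"name": "apply_moves", "arguments": {"increments": [[[-0.3, 0, -0.3, 0, 0, 0, 1], [-0.6, 0, -0.6, 0, 0, 0, 1], [-0.9, 0, -0.9, 0, 0, 0, 1], [-0.9, 0, -0.9, 0, 0, 0, 1], [-0.9, 0, -0.9, 0, 0, 0, 1]]]}}

```text
clock: 34.5
position: [429.9, -310.5, 401.5]
ee_rot: [0.995, 0.1, 0.002, 0.001]
contact_force: [-0.8, -0.0, -0.4]
gripper_width: 85.4
```

Request:
{"name": "apply_moves", "arguments": {"increments": [[[-0.1, -0.4, 0, 0, 0, 0, 1], [-0.1, -0.8, 0, 0, 0, 0, 1], [-0.1, -0.99, 0, 0, 0, 0, 1], [-0.1, -0.99, 0, 0, 0, 0, 1], [-0.1, -0.99, 0, 0, 0, 0, 1]]]}}

```text
clock: 35.0
position: [401.4, -215.0, 399.3]
ee_rot: [0.995, 0.101, -0.001, -0.0]
contact_force: [-0.1, 0.1, -0.8]
gripper_width: 85.3
```

```bash
python3 rk.py s24; python3 - <<'E'
from h import *
S=arm.get_image("scene");T=arm.get_image("top")
crop(S,0,0,640,400,1.25,"s25.png");crop(T,0,0,640,400,1.25,"t25.png")
crop(S,310,120,420,220,7,"s26.png")
for l in("rack_seat","hook_rod","basket","drain_tray"):
  print(l,[[(np.round(x["at"],1).tolist(),round(x["conf"],2)) for x in arm.mark_of(l,d)] for d in(S,T)])
E
```

```text
35.0 [ 401.4 -215.   399.3] [-0.1  0.1 -0.8] [-0.05 -0.    0.04] [ 0.98   0.2   -0.001]
rack_seat [[([228.1, 266.8], 0.74)], [([430.1, 200.0], 0.65)]]
hook_rod [[([224.0, 266.6], 0.94), ([125.4, 275.0], 0.81)], [([474.5, 285.0], 0.71), ([432.3, 196.6], 0.7)]]
basket [[([358.9, 175.7], 0.75)], [([232.3, 217.9], 0.72), ([302.6, 135.2], 0.54)]]
drain_tray [[([357.0, 172.9], 0.59)], [([230.9, 219.6], 0.85)]]
```

View pics/s24.png

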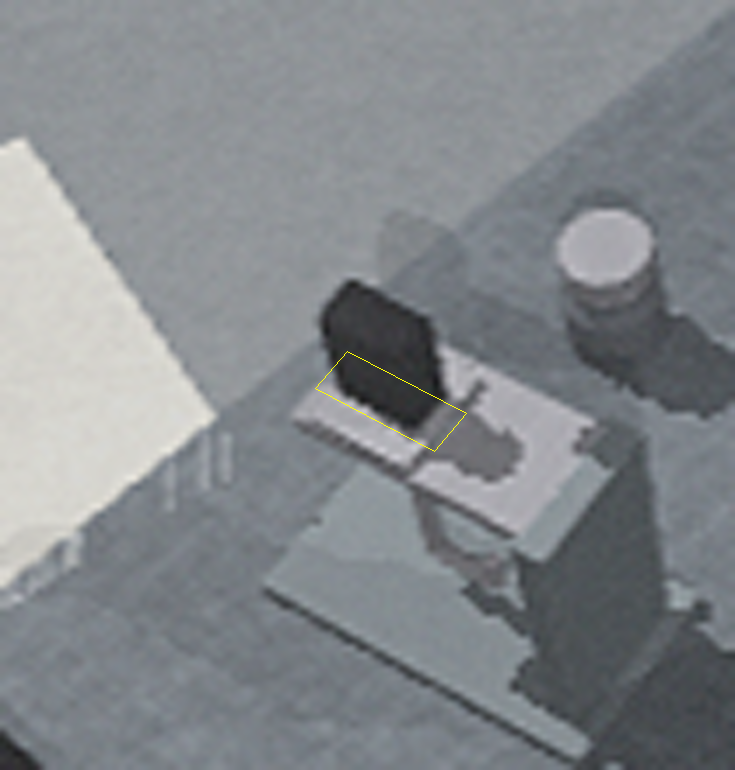

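View pics/s25.png

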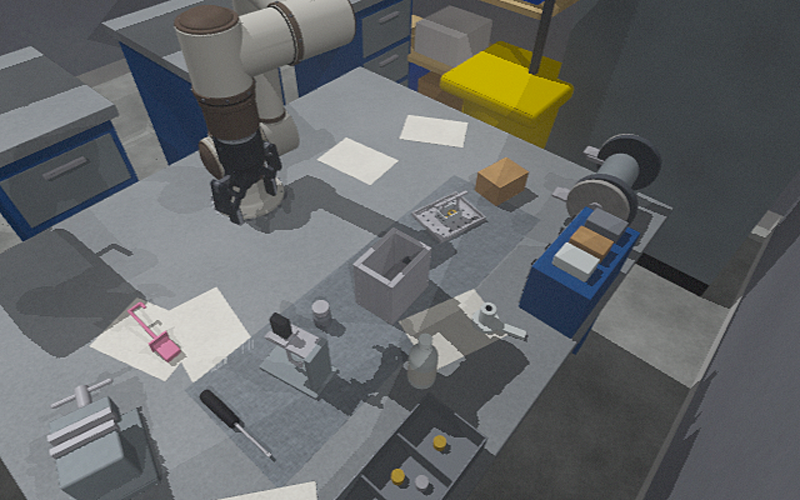

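View pics/t25.png

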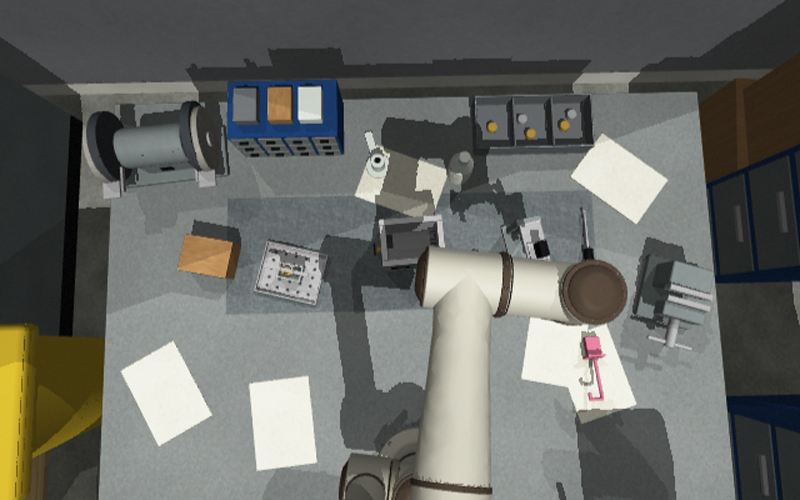

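View pics/s26.png

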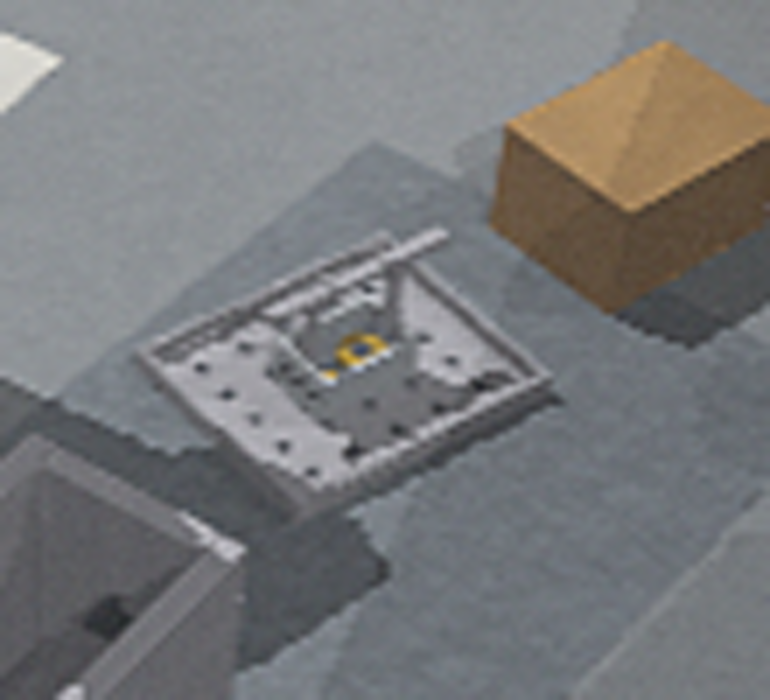

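```bash
python3 -c "
from bench import arm
print(arm.job_done())"
```

```text
the job is handed in; nothing more can be done
None
```

The job is done and handed in at about 35 s of the 64 s allowed. The basket stands upright on the drain tray and the hook rod hangs back in its rack.

- **What I did:** I gripped the rod by its handle and drew it out of the fork. I lowered the hook on the -x side of the bar, hooked the bar between its collars and lifted the basket clear. I set it down slowly near the middle of the tray, freed the hook and returned the rod to its starting pose. The gripper never touched the basket.
- **Last checks:**
  - The pictures show the basket upright on the tray.
  - The handle is back within about a pixel of where it started.
  - The gripper is open and clear of everything.
  - The bystanders look unmoved by eye; I did not measure them.
  - The readings after each move showed only a few newtons at the wrist.
- **What disagreed:**
  - The networks' marks for the rod, hook seat and rack seat sometimes landed on the pink look-alike or the cleaner, so I worked from my own fits to the pictures instead.
  - Those fits scattered by a few millimetres at the rack and matched the cleaner's rim and bar closely in the top view.
  - In the scene view the hook was hard to make out during unhooking, so I relied on the force readings there, which showed no contact.

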